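Make up the borehole kit and the pier kit

ROBOT

A 7-joint arm with a two-finger parallel gripper is mounted at the origin on the work surface. World frame = base frame: x ahead of the robot, y to its left, z up, the work surface at z = 0. Lengths are in m, angles in rad, forces in N, time in s.
With the tool pointing down it reaches from about 0.425 to 0.875 m from the base axis. Payload 8.4 kg.
Tool frame: the origin (TCP) lies midway between the tips of the shut fingers; the grasp point (between the pads) lies 19 mm behind it; z points along the fingers, y is the direction in which the jaws open and shut (so a half turn about z gives the same grasp; the last joint's range is limited). The gripper opens to 87 mm and grips with 3 to 60 N. Pads are 19 mm wide; open, the fingers measure 117 mm over their backs; the gripper's body (75 mm by 190 mm) begins 51 mm behind the grasp point.
Start: joints at [-1.265, 0.333, 0.04, 1.465, -0.013, 1.343, -0.059], TCP at [0.256, 0.597, 0.223] pointing down, gripper open.
Joint ranges: [-2.58, 2.58], [-0.38, 2.09], [-1.3, 1.39], [0.25, 2.4], [-1.5, 4.64], [0.08, 2.09], [-2.65, 2.65]. Speed limits (rad/s): [2.22, 2.22, 2.79, 2.79, 3.14, 3.14, 3.14].

INTERFACE

Orientations are given as a 3x3 rotation matrix whose columns are the frame's x, y, z axes.
In Python, from workcell import r, imaging, job gives the robot as it stands. The module is installed in compiled form; this text tells all that it offers.
- The arm moves only by the tool play_rows, never from a script. Its argument "targets" is a list of rows, each an object of numbers: "ax", "ay", "az": the turn, a rotation vector about the tool's x, y, z normalised to -1 to 1, where 1 is 60 degrees; "x", "y", "z": the shift along the tool's x, y, z normalised to -1 to 1, where 1 is 250 mm; "gripper": the closure, from -1 (fully open) to 1 (shut), so that 0 is half open. A call has exactly 8 rows; each row is the pose to reach, as a shift and turn from the pose measured when the call began, along the tool's axes at that moment; what a row does not reach only later rows make up. A row lasts 1/10 s, in which the tool goes at most 50 mm and 8.59 degrees, less where a joint would pass 70% of its speed; a pose out of reach is approached as far as the arm can. A call with a number of a shift or a turn outside -1 to 1 is refused whole. A call with a gripper value outside its range is refused whole. The fingers move at their own pace and stop on an object; "newtons" is the grip in N (left out, the last holds). Time passes only in rows, so rows that repeat a pose let the fingers close, or fill a call up. It gives the time, the measured TCP pose, the force and the opening at its end, in the units of the state.
- r.sense(): the state, without advancing time (a new reading comes with each control period).
- imaging.get_image(name): name is "side" or "top" or "wrist"; returns (picture, depth): 420x560x3 uint8, red, green, blue; 420x560 float32, m along the optical axis (not along the pixel's ray), 0 where there is no reading.
- imaging.camera_info(name): a dict with "fx", "fy", "cx", "cy" (pixels), "R" (3x3) and "t" (3): a world point X has camera coordinates R X + t. Camera axes: x right, y down, z forward; pixel columns grow to the right and rows downward; lengths in m; the calibration is good to about 2 mm. The wrist camera is an equidistant fisheye: a pixel r from the principal point sees the ray r / f radians off the axis. A picture is of the moment at which its call begins: read the wrist's pose just before it. camera_info takes no time and is no camera call; for the wrist camera it gives the pose at the moment of the call.
- job.finish_job(): hands the job in, once; it reports no verdict.
The state is a dict: "time_s": time; "joints": joint angles; "qd": joint speeds; "joint_torque": joint torques, N m; "ee_pos": TCP position; "orientation": TCP orientation; "contact_force": force on the tool from outside, world axes, zero at the start; "torque": the same for the moment, N m; "grip_width": opening from 0.0 (shut) to 1.0 (fully open).
Only numpy, scipy, OpenCV 4.12 (cv2) and the standard library are available. Lean on these libraries where they do the work, as an engineer would, in place of code of your own. Each camera call takes 0.05 s, during which the arm holds its last target.

TASK

Make up the two calibration kits from the stock on the shelf: the three-bay tray gets the borehole sensor in its wide bay, the small shim in the narrower bay beside it and the torque driver lying in the long bay, while the two-bay tray gets the pewter weight in its wide bay and the large shim in its narrower bay. Sensor, weight and shims stand upright, everything is lowered into its bay rather than dropped, and only one thing goes in each bay. Leave the medium shim in its slot in the walnut stand and do not bump the running seismometer.

Things in the scene. Friction and masses are not known exactly. Their poses are not given: they have to be found in the camera images.
- sensor: Borehole sensor: black upright cylinder 50 mm in diameter and 115 mm tall with a small connector stub on top (123 mm in all), 0.4 to 0.8 kg, standing free on the shelf. Origin: centre of its underside, z up. Grasp it round the cylinder from above, in the upper half.
- weight: Calibration weight of dull pewter: upright cylinder 46 mm in diameter and 40 mm tall, with a narrow neck and a knob (24 mm in diameter) above it, 63 mm tall in all, about 0.5 kg, standing free on the shelf. Origin: centre of its underside, z up.
- driver: Torque driver lying on the shelf, 150 mm long: yellow square handle 30 x 30 mm with black end cap, thin steel shaft and bit. Origin: mid-length, level with its underside; x along it to the bit, z up. Handle from x = -75 mm (cap) to +6 mm, 30 mm wide in y and high; shaft 8 mm thick, 15 mm up, to x = +75 mm. Balance point and best grasp: x = -25 mm, across the handle (y). 0.18 kg.
- shim_small: Small steel shim: bright upright plate 28 mm wide (x), 14 mm thick (y), 50 mm tall, in one of the three slots of the walnut stand; the narrowest of the three shims. Origin: centre of its underside, z up. Its lowest 14 mm are in the slot with 1 mm clearance on each face; lift it straight up.
- shim_medium: Medium steel shim: like the small one but 44 mm wide. It stays in its slot. Origin: centre of its underside, z up.
- shim_large: Large steel shim: like the small one but 60 mm wide (x), 14 mm thick (y), 50 mm tall, the widest of the three. Origin: centre of its underside, z up.
- stand: Slotted dark walnut stand, fixed, 80 x 152 mm (x, y), 30 mm high. Origin: centre of its underside, z up. Three slots, open at both ends, run along x at y = -48, 0, +48 mm, 16 mm wide, their floor 16 mm above the shelf; the shims stand 36 mm out of them. Which shim is in which slot differs.
- tray_borehole: Three-bay aluminium tray, fixed, 170 x 195 mm (x, y), floor 3 mm, rim and dividers 10 mm high (over the shelf), 5 mm thick. Origin: centre of underside, z up. Bay centres and inner sizes (mm, x, y): long bay, driver, (-45, 0), 70 x 185; wide bay, sensor, (37.5, -37.5), 85 x 110, round dark pad; narrower bay, shim, (37.5, 57.5), 85 x 70, dark strip along x. Pads are flat marks.
- tray_pier: Two-bay aluminium tray, fixed, 95 x 185 mm (x, y), floor 3 mm, rim and divider 10 mm high (over the shelf), 5 mm thick. Origin: centre of underside, z up. Bay centres and inner sizes (mm, x, y): wide bay, weight, (0, -37.5), 85 x 100, round dark pad; narrower bay, shim, (0, 52.5), 85 x 70, dark strip along x. Pads are flat marks.
- seismometer: Running seismometer standing on the shelf to the robot's right, on the far right: green and aluminium cylinder on three feet, 150 mm in diameter, 190 mm high with its carrying handle, 7 kg. Origin: centre between the feet. It must not be bumped.
Things that resemble listed ones, but are neither listed nor needed, are in the scene too. Leave any red look-alike of the shim_small alone. Several things look just like the weight: the one meant starts farthest to the robot's left.

How it is judged:
At the end, for the whole second after the job is handed in: All five released and at rest on their own bay's floor, origins inside the bay's walls and within 4 mm of floor height (driver 7 mm), within 0.12 rad of upright (driver: of lying level, and within 0.35 rad of the bay's length, either way). Medium shim within 15 mm and 0.2 rad of its start (x of sensor in the frame of tray_borehole between -0.005 and 0.08 m and y of sensor in the frame of tray_borehole between -0.0925 and 0.0175 m and z of sensor in the frame of tray_borehole between 0 and 0.007 m and angle between each of sensor, shim_small, driver, weight, shim_large's own z axis and vertical below 0.12 rad and linear speed of each of sensor, shim_small, driver, weight, shim_large, shim_medium below 0.01 m/s and angular speed of each of sensor, shim_small, driver, weight, shim_large, shim_medium below 0.1 rad/s and x of shim_small in the frame of tray_borehole between -0.005 and 0.08 m and y of shim_small in the frame of tray_borehole between 0.0225 and 0.0925 m and z of shim_small in the frame of tray_borehole between 0 and 0.007 m and x of driver in the frame of tray_borehole between -0.08 and -0.01 m and y of driver in the frame of tray_borehole between -0.0925 and 0.0925 m and z of driver in the frame of tray_borehole between 0 and 0.01 m and angle between the x axis of driver and the y axis of tray_borehole, either way round below 0.35 rad and x of weight in the frame of tray_pier between -0.0425 and 0.0425 m and y of weight in the frame of tray_pier between -0.0875 and 0.0125 m and z of weight in the frame of tray_pier between 0 and 0.007 m and x of shim_large in the frame of tray_pier between -0.0425 and 0.0425 m and y of shim_large in the frame of tray_pier between 0.0175 and 0.0875 m and z of shim_large in the frame of tray_pier between 0 and 0.007 m and distance of shim_medium from where it was at the start of the episode below 0.015 m and angle between shim_medium's own z axis and vertical below 0.2 rad); the robot touches nothing.
It fails at once if the medium shim is pulled from its slot or pushed more than 20 mm (distance of shim_medium from where it was at the start of the episode above 0.02 m or angle between shim_medium's own z axis and vertical above 0.3 rad).
It fails at once if the running seismometer is shifted more than 4 mm (distance of seismometer from where it was at the start of the episode above 0.004 m).
It fails at once if one of the stock is dropped (falls free of the fingers faster than 0.7 m/s, about 25 mm) ((linear speed of sensor above 0.7 m/s and contact force between the fingers and sensor below 0.1 N) or (linear speed of weight above 0.7 m/s and contact force between the fingers and weight below 0.1 N) or (linear speed of driver above 0.7 m/s and contact force between the fingers and driver below 0.1 N) or (linear speed of shim_small above 0.7 m/s and contact force between the fingers and shim_small below 0.1 N) or (linear speed of shim_large above 0.7 m/s and contact force between the fingers and shim_large below 0.1 N)).
It also fails if it takes over 131 s, if anything falls off the work surface, if the arm or the gripper's body presses on something with over 40 N, if the wrist force passes 120 N, or if a joint passes its speed limit or range.

## Working session

There is one attempt and no reset: what is moved stays moved. The work goes in short steps, Python scripts to look and compute and a tool call to move; the robot and the scene stay as the last step left them, time stands still between calls to the robot, and variables do not carry over. Pictures are saved under pics/ and viewed, and the job is handed in when it is done.

Besides the shell and the picture viewer there is one more tool, called after "Request:" by a JSON object that holds its "api" and its "payload". play_rows: Moves the arm, as the interface text tells. Scaled input: -1 to 1 covers 250 mm each way for a shift and 60 degrees each way for a turn. Its arguments: {"type":"object","properties":{"targets":{"type":"array","items":{"type":"object","properties":{"ax":{"type":"number","minimum":-1,"maximum":1},"ay":{"type":"number","minimum":-1,"maximum":1},"az":{"type":"number","minimum":-1,"maximum":1},"x":{"type":"number","minimum":-1,"maximum":1},"y":{"type":"number","minimum":-1,"maximum":1},"z":{"type":"number","minimum":-1,"maximum":1},"gripper":{"type":"number"}}}},"newtons":{"type":"number"}},"required":["targets"]}

```bash
mkdir -p pics; ls
python3 - <<'E'
from workcell import r, imaging, job
import cv2, numpy as np
s=r.sense(); print({k:np.round(v,3).tolist() for k,v in s.items()})
for n in ["side","top","wrist"]:
    c=imaging.camera_info(n); print(n,{k:np.round(v,4).tolist() for k,v in c.items()})
    im,d=imaging.get_image(n); cv2.imwrite(f"pics/{n}0.png",im[:,:,::-1]); np.savez(f"{n}0.npz",im=im,d=d,R=c['R'],t=c['t'],K=np.array([c['fx'],c['fy'],c['cx'],c['cy']]))
E
```

```text
pics
{'time_s': 0.0, 'joints': [-1.265, 0.334, 0.04, 1.466, -0.013, 1.343, -0.059], 'qd': [0.0, -0.0, -0.001, 0.001, -0.001, 0.001, 0.002], 'joint_torque': [-0.001, -65.637, 1.335, -40.379, -0.06, 0.045, 0.0], 'ee_pos': [0.256, 0.597, 0.222], 'orientation': [[-0.919, 0.394, -0.001], [0.394, 0.919, -0.002], [-0.0, -0.002, -1.0]], 'contact_force': [0.621, 0.606, 0.252], 'torque': [-0.021, 0.007, -0.013], 'grip_width': 1.001}
side {'fx': 499.2388, 'fy': 499.2388, 'cx': 285.7234, 'cy': 215.8086, 'R': [[-0.977, -0.2128, 0.0149], [-0.143, 0.6019, -0.7857], [0.1582, -0.7697, -0.6185]], 't': [0.4747, 0.1467, 1.0987]}
top {'fx': 389.3712, 'fy': 389.3712, 'cx': 280.4581, 'cy': 206.3134, 'R': [[-0.0146, -0.9999, -0.0049], [-0.9906, 0.0151, -0.1356], [0.1357, 0.0028, -0.9907]], 't': [-0.046, 0.4911, 0.889]}
wrist {'fx': 325.1923, 'fy': 325.1923, 'cx': 277.7396, 'cy': 209.9237, 'R': [[0.3941, 0.9191, -0.0023], [0.8907, -0.3813, 0.2474], [0.2265, -0.0996, -0.9689]], 't': [-0.6485, -0.0298, 0.3905]}
```

View pics/top0.png

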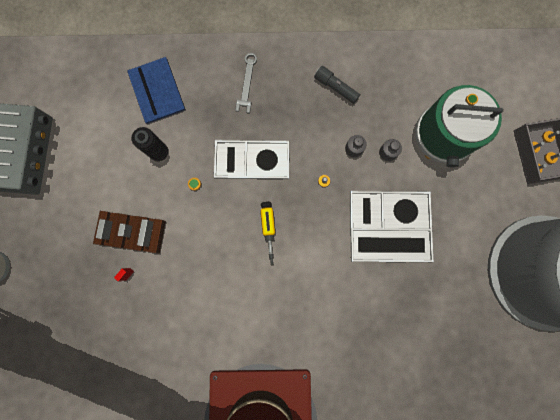

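View pics/side0.png

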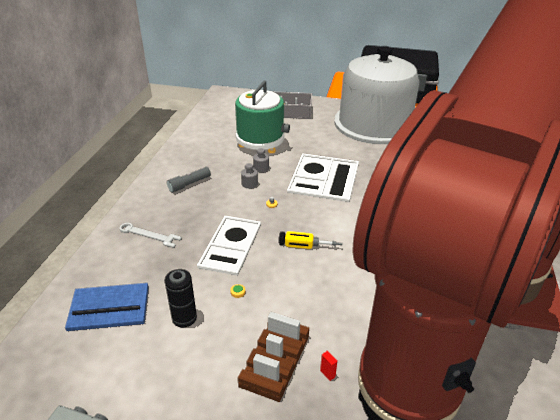

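View pics/wrist0.png

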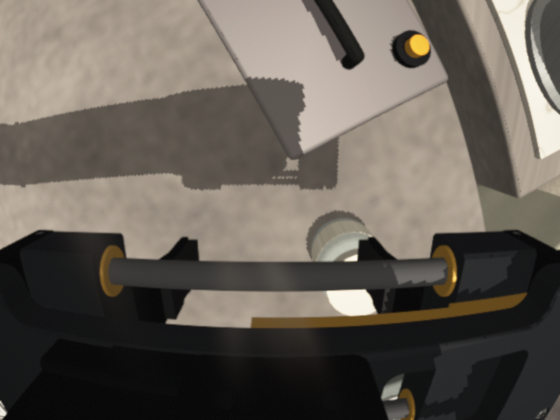

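The top view shows the stand (130,232) with, left to right, medium, small and large shims. The sensor is at (150,143) and the driver at (267,230). The pier tray is at (252,159) and the borehole tray at (391,227). The two weights are at (357,147) and (391,150), so the left one is meant. The seismometer is at (462,125).

```bash
cat > h.py <<'E'
import numpy as np, cv2
def load(n):
    z=np.load(n+".npz"); return z['im'],z['d'],z['R'],z['t'],z['K']
def world(d,R,t,K):
    v,u=np.mgrid[0:d.shape[0],0:d.shape[1]]
    p=np.stack([(u-K[2])/K[0]*d,(v-K[3])/K[1]*d,d],-1)
    return (p-t)@R
def ray(u,v,R,t,K,z):
    dd=np.array([(u-K[2])/K[0],(v-K[3])/K[1],1.0])@R; c=-t@R
    return c+dd*(z-c[2])/dd[2]
E
python3 - <<'E'
from h import *
im,d,R,t,K=load("top0")
W=world(d,R,t,K)
print("floor z",np.median(W[330:360,250:350,2]))
hsv=cv2.cvtColor(im,cv2.COLOR_RGB2HSV)
def box(u0,u1,v0,v1,m):
    k=np.zeros(d.shape,bool);k[v0:v1,u0:u1]=1; return k&m
def rep(n,k):
    P=W[k]; rc=cv2.minAreaRect((P[:,:2]*1000).astype(np.float32))
    print(n,k.sum(),"z",np.percentile(P[:,2],[5,50,95]).round(3),"mean",P.mean(0).round(4),"rect",np.round(rc[0],1),np.round(rc[1],1),round(rc[2],1))
white=(hsv[...,2]>200)&(hsv[...,1]<40)
rep("pier",box(205,300,130,190,white)); rep("bore",box(340,440,180,270,white))
for n,b in dict(pierpad=(250,285,145,175),pierstrip=(224,240,143,175),borepad=(390,420,197,226),borestrip=(358,375,194,226),long=(352,430,234,256)).items():
    rep(n,box(*b,hsv[...,2]<70))
rep("yellow",box(250,285,195,245,(hsv[...,1]>150)&(hsv[...,0]>20)&(hsv[...,0]<35)))
rep("drv",box(250,285,195,270,W[...,2]>0.006))
for n,b in dict(L=(94,112,215,250),M=(113,132,215,250),Rr=(134,156,212,255)).items():
    k=box(*b,W[...,2]>0.058); rep(n,k)
rep("stand",box(85,170,205,258,(W[...,2]>0.022)&(W[...,2]<0.04)))
rep("sens",box(125,175,120,170,(W[...,2]>0.108)))
rep("w1",box(343,370,130,162,W[...,2]>0.055)); rep("w2",box(376,405,130,165,W[...,2]>0.055))
rep("w1b",box(343,370,130,162,(W[...,2]>0.034)&(W[...,2]<.046)))
rep("seis",box(410,510,80,175,W[...,2]>0.10))
big=cv2.resize(im[100:290,80:450][:, :],None,fx=2.1,fy=2.1,interpolation=cv2.INTER_CUBIC); cv2.imwrite("pics/topz.png",big[:,:,::-1])
E
```

```text
floor z 0.0009906994443771096
pier 1932 z [0.001 0.004 0.012] mean [0.6105 0.0159 0.012 ] rect [513.8  20.4] [183.1 292.5] 88.3
bore 3296 z [0.001 0.004 0.012] mean [ 0.4448 -0.317   0.0075] rect [ 444.1 -237.6] [358.8 168.3] 88.4
pierpad 325 z [0.002 0.004 0.007] mean [ 0.6117 -0.0202  0.0074] rect [501.1 -25.5] [274.4  48.1] 2.7
pierstrip 157 z [0.002 0.004 0.008] mean [0.6124 0.069  0.0105] rect [500.7  21.3] [309.8  36.3] 23.0
borepad 432 z [0.002 0.004 0.007] mean [ 0.4786 -0.3565  0.0067] rect [ 415.5 -225.5] [ 55.9 349.4] 25.6
borestrip 160 z [0.001 0.004 0.007] mean [ 0.4822 -0.2609  0.0103] rect [ 419.4 -176.3] [ 53.5 258.6] 35.9
long 911 z [0.002 0.004 0.007] mean [ 0.3973 -0.3169  0.0086] rect [ 393.3 -225.9] [ 40.5 342.1] 2.6
yellow 290 z [0.026 0.03  0.033] mean [ 0.4558 -0.0219  0.0361] rect [426.9 -27.2] [132.   33.2] 10.8
drv 552 z [0.018 0.029 0.033] mean [ 0.4441 -0.0234  0.0439] rect [430.1 -26.7] [148.9  34.2] 10.4
L 152 z [0.06  0.066 0.069] mean [0.4394 0.3499 0.0774] rect [414.4 152.9] [426.8  43.6] 82.6
M 96 z [0.062 0.067 0.07 ] mean [0.4347 0.2919 0.1027] rect [409.  128.9] [378.9  27.7] 80.9
Rr 197 z [0.061 0.067 0.07 ] mean [0.4297 0.252  0.0884] rect [413.7 104.9] [330.5  59.8] 83.5
stand 1339 z [0.027 0.031 0.035] mean [0.4351 0.3034 0.0308] rect [436.4 309. ] [153.6  79.9] 80.8
sens 417 z [0.112 0.117 0.125] mean [0.6273 0.2391 0.1434] rect [501.3 114.5] [433.6  48.5] 45.0
w1 83 z [0.059 0.062 0.859] mean [ 0.6207 -0.2269  0.1154] rect [ 503.8 -154.8] [ 22.1 339.8] 58.2
w2 81 z [0.058 0.063 0.066] mean [ 0.6227 -0.3188  0.0733] rect [ 503.3 -189. ] [ 23.1 383. ] 42.6
w1b 206 z [0.038 0.042 0.045] mean [ 0.6344 -0.236   0.0416] rect [ 637.4 -237.9] [43.6 43.6] 38.4
seis 3956 z [0.115 0.153 0.189] mean [ 0.6533 -0.4442  0.1557] rect [ 514.9 -307.2] [141.6 567.6] 44.8
```

View pics/topz.png

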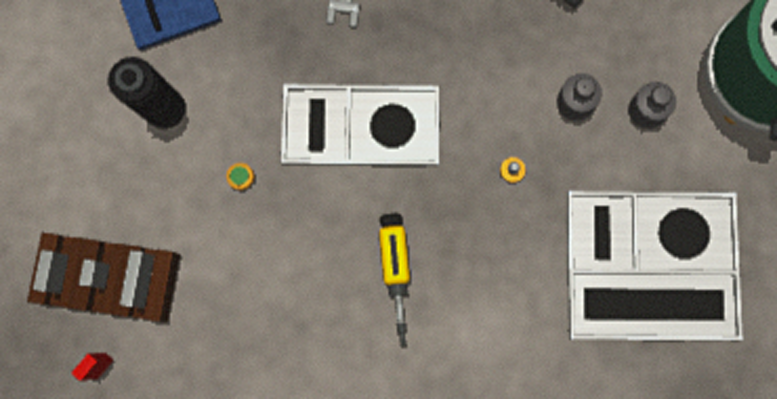

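The crop confirms the layout, with the medium shim in the left slot, small in the middle and large on the right. Depth dropouts are polluting the fits, so I'll filter them out and refit.

Run:
```python
from h import *
im,d,R,t,K=load("top0")
W=world(d,R,t,K); W[d<=0]=np.nan
hsv=cv2.cvtColor(im,cv2.COLOR_RGB2HSV); Z=np.nan_to_num(W[...,2],nan=-9); Z[Z>0.3]=-9
def box(u0,u1,v0,v1,m):
    k=np.zeros(d.shape,bool);k[v0:v1,u0:u1]=1; return k&m&(Z>-.1)
def rep(n,k,z=None):
    v,u=np.nonzero(k)
    P=np.array([ray(a,b,R,t,K,z) for a,b in zip(u,v)]) if z is not None else W[k]
    rc=cv2.minAreaRect((P[:,:2]*1000).astype(np.float32))
    print(n,k.sum(),"z",np.median(W[k][:,2]).round(3),"mean",P[:,:2].mean(0).round(4),"rect",np.round(rc[0],1),np.round(rc[1],1),round(rc[2],1))
white=(hsv[...,2]>200)&(hsv[...,1]<40)
rep("pier",box(205,300,130,190,white),.008); rep("bore",box(340,440,180,270,white),.008)
for n,b in dict(pierpad=(250,285,145,175),pierstrip=(224,240,143,175),borepad=(390,420,197,226),borestrip=(358,375,194,226),long=(352,430,234,256)).items():
    rep(n,box(*b,hsv[...,2]<70),.003)
rep("yellow",box(250,285,195,245,(hsv[...,1]>150)&(hsv[...,0]>20)&(hsv[...,0]<35)),.03)
rep("handle",box(250,285,195,270,Z>0.024),.03)
rep("drv",box(250,285,195,270,Z>0.008))
for n,b in dict(L=(94,112,215,250),M=(113,132,215,250),Rr=(134,156,212,255)).items():
    k=box(*b,(Z>0.058)); rep(n,k,.066)
rep("stand",box(85,170,205,258,(Z>0.022)&(Z<0.04)),.03)
rep("sens",box(125,175,120,170,(Z>0.110)),.115)
rep("senstop",box(125,175,120,170,(Z>0.118)),.123)
rep("w1",box(343,370,130,162,Z>0.055),.063); rep("w2",box(376,405,130,165,Z>0.055),.063)
rep("w1b",box(343,370,130,162,(Z>0.034)&(Z<.046)),.04)
rep("seis",box(410,510,80,175,Z>0.10))
rep("green level",box(185,205,175,195,Z>0.004));rep("ylevel",box(315,333,172,190,Z>0.004))
```

```text
pier 1918 z 0.004 mean [0.6115 0.0162] rect [613.7  17.4] [183.4  93.7] 88.2
bore 3287 z 0.004 mean [ 0.4447 -0.3169] rect [ 442.  -319.8] [193.7 168.7] 88.3
pierpad 324 z 0.004 mean [ 0.6129 -0.02  ] rect [612.7 -20.2] [47.4 48.6] 89.3
pierstrip 156 z 0.004 mean [0.6144 0.07  ] rect [615.5  70.7] [61.5 14.9] 0.1
borepad 431 z 0.004 mean [ 0.479  -0.3577] rect [ 479.1 -357.5] [54.2 54.9] 43.0
borestrip 159 z 0.004 mean [ 0.4831 -0.2625] rect [ 482.4 -262. ] [14.7 59.4] 87.5
long 907 z 0.004 mean [ 0.3975 -0.3185] rect [ 397.5 -317.8] [156.9  31.2] 89.2
yellow 288 z 0.03 mean [ 0.4564 -0.0217] rect [456.9 -21.7] [66.7 29.1] 4.7
handle 422 z 0.03 mean [ 0.4581 -0.0215] rect [457.  -21.6] [91.5 29.7] 5.0
drv 541 z 0.029 mean [ 0.4455 -0.0229] rect [429.  -21.8] [147.5  31.2] 0.3
L 150 z 0.066 mean [0.4404 0.3552] rect [440.5 354.8] [18.5 43.7] 80.0
M 92 z 0.066 mean [0.4377 0.307 ] rect [437.6 306.9] [17.1 27.7] 81.0
Rr 192 z 0.066 mean [0.4314 0.26  ] rect [431.  259.7] [17.1 59.9] 80.6
stand 1339 z 0.031 mean [0.4351 0.3037] rect [436.2 307.7] [154.5  79.8] 80.8
sens 394 z 0.117 mean [0.637  0.2499] rect [637.7 250.7] [49.2 48.1] 89.1
senstop 161 z 0.121 mean [0.6363 0.2487] rect [631.7 247.3] [39.3 40.1] 64.4
w1 78 z 0.062 mean [ 0.6368 -0.2377] rect [ 636.8 -238.4] [21.2 21.8] 89.1
w2 80 z 0.063 mean [ 0.6257 -0.3219] rect [ 625.8 -322.2] [21. 22.] 87.0
w1b 206 z 0.042 mean [ 0.6349 -0.2363] rect [ 637.2 -237.6] [42.6 45.7] 44.2
seis 3926 z 0.153 mean [ 0.6555 -0.4471] rect [ 664.6 -457.8] [141.5 143. ] 44.4
green level 138 z 0.011 mean [0.5525 0.1576] rect [555.1 157.8] [43.8 37.7] 7.5
ylevel 121 z 0.008 mean [ 0.556  -0.1605] rect [ 557.6 -162.4] [34.8 33.3] 55.7
```

```bash
cat > plan.py <<'E'
import sys, numpy as np
from workcell import r
from scipy.spatial.transform import Rotation as Ro
def plan(x,y,z,psi):
    s=r.sense(); R=np.array(s['orientation']); p=np.array(s['ee_pos'])
    a=np.radians(psi); T=np.array([[-np.sin(a),np.cos(a),0],[np.cos(a),np.sin(a),0],[0,0,-1]])
    d=R.T@(np.array([x,y,z])-p)/0.25; w=Ro.from_matrix(R.T@T).as_rotvec()/np.radians(60)
    print("t",round(s['time_s'],2),"pos",p.round(4),"psi",np.degrees(np.arctan2(R[1,1],R[0,1])).round(1),"grip",round(s['grip_width'],3),"F",np.round(s['contact_force'],1),"j",np.round(s['joints'],2))
    print("shift",d.round(3),"turn",w.round(3),"rows needed",max(np.linalg.norm(d)*250/50,np.linalg.norm(w)*60/8.59).round(1))
if __name__=="__main__": plan(*map(float,sys.argv[1:5]))
E
python3 plan.py 0.438 0.307 0.2 -9.3
```

```text
t 0.15 pos [0.2559 0.5971 0.2219] psi 66.8 grip 1.003 F [ 0.3 -0.2  0.1] j [-1.27  0.33  0.04  1.47 -0.01  1.34 -0.06]
shift [-1.127 -0.78   0.089] turn [-1.000e-03  1.000e-03  1.268e+00] rows needed 8.9
```

Request:
{"api": "play_rows", "payload": {"targets": [{"x": -0.05,"y": -0.03,"z": 0,"az": 0.06,"gripper": -1},{"x": -0.15,"y": -0.1,"z": 0,"az": 0.17,"gripper": -1},{"x": -0.27,"y": -0.19,"z": 0.01,"az": 0.3,"gripper": -1},{"x": -0.4,"y": -0.28,"z": 0.02,"az": 0.44,"gripper": -1},{"x": -0.53,"y": -0.37,"z": 0.03,"az": 0.58,"gripper": -1},{"x": -0.66,"y": -0.46,"z": 0.04,"az": 0.72,"gripper": -1},{"x": -0.78,"y": -0.54,"z": 0.05,"az": 0.85,"gripper": -1},{"x": -0.88,"y": -0.61,"z": 0.06,"az": 0.96,"gripper": -1}], "newtons": 25}}

```text
schema error: expected keys ax, ay, az, x, y, z, gripper
```

```bash
python3 plan.py 0.438 0.307 0.12 -9.3
```

```text
t 0.15 pos [0.2559 0.5971 0.2219] psi 66.8 grip 1.003 F [ 0.3 -0.2  0.1] j [-1.27  0.33  0.04  1.47 -0.01  1.34 -0.06]
shift [-1.127 -0.779  0.409] turn [-1.000e-03  1.000e-03  1.268e+00] rows needed 8.9
```

Request:
{"api": "play_rows", "payload": {"targets": [{"ax": 0,"ay": 0,"x": -0.05,"y": -0.03,"z": 0,"az": 0.06,"gripper": -1},{"ax": 0,"ay": 0,"x": -0.15,"y": -0.1,"z": 0,"az": 0.17,"gripper": -1},{"ax": 0,"ay": 0,"x": -0.27,"y": -0.19,"z": 0.01,"az": 0.3,"gripper": -1},{"ax": 0,"ay": 0,"x": -0.4,"y": -0.28,"z": 0.02,"az": 0.44,"gripper": -1},{"ax": 0,"ay": 0,"x": -0.53,"y": -0.37,"z": 0.03,"az": 0.58,"gripper": -1},{"ax": 0,"ay": 0,"x": -0.66,"y": -0.46,"z": 0.04,"az": 0.72,"gripper": -1},{"ax": 0,"ay": 0,"x": -0.78,"y": -0.54,"z": 0.05,"az": 0.85,"gripper": -1},{"ax": 0,"ay": 0,"x": -0.88,"y": -0.61,"z": 0.06,"az": 0.96,"gripper": -1}], "newtons": 25}}

```text
time_s: 0.95
ee_pos: [0.3991, 0.3682, 0.2069]
orientation: [[-0.153, 0.988, -0.0], [0.988, 0.153, -0.001], [-0.001, -0.001, -1.0]]
contact_force: [-0.2, -0.3, -0.2]
grip_width: 0.997
```

```bash
python3 plan.py 0.438 0.307 0.12 -9.3
```

```text
t 0.95 pos [0.3991 0.3682 0.2069] psi 8.8 grip 0.997 F [-0.2 -0.3 -0.2] j [-1.09  0.12  0.28  1.76 -0.04  1.26 -0.64]
shift [-0.265  0.117  0.348] turn [-0.     0.001  0.302] rows needed 2.3
```

Request:
{"api": "play_rows", "payload": {"targets": [{"ax": 0,"ay": 0,"az": 0.06,"x": -0.05,"y": 0.02,"z": 0.05,"gripper": -1},{"ax": 0,"ay": 0,"az": 0.15,"x": -0.13,"y": 0.06,"z": 0.13,"gripper": -1},{"ax": 0,"ay": 0,"az": 0.24,"x": -0.21,"y": 0.1,"z": 0.21,"gripper": -1},{"ax": 0,"ay": 0,"az": 0.302,"x": -0.265,"y": 0.117,"z": 0.26,"gripper": -1},{"ax": 0,"ay": 0,"az": 0.302,"x": -0.265,"y": 0.117,"z": 0.28,"gripper": -1},{"ax": 0,"ay": 0,"az": 0.302,"x": -0.265,"y": 0.117,"z": 0.28,"gripper": -1},{"ax": 0,"ay": 0,"az": 0.302,"x": -0.265,"y": 0.117,"z": 0.28,"gripper": -1},{"ax": 0,"ay": 0,"az": 0.302,"x": -0.265,"y": 0.117,"z": 0.28,"gripper": -1}]}}

```text
time_s: 1.75
ee_pos: [0.4379, 0.3084, 0.1377]
orientation: [[0.159, 0.987, 0.0], [0.987, -0.159, -0.0], [-0.0, 0.0, -1.0]]
contact_force: [0.1, -0.9, -0.3]
grip_width: 1.001
```

```bash
cat > snap.py <<'E'
import sys,cv2,numpy as np
from workcell import imaging
for n in sys.argv[2:]:
    c=imaging.camera_info(n); im,d=imaging.get_image(n)
    f=n+sys.argv[1]; cv2.imwrite(f"pics/{f}.png",im[:,:,::-1]); np.savez(f+".npz",im=im,d=d,R=c['R'],t=c['t'],K=np.array([c['fx'],c['fy'],c['cx'],c['cy']]))
E
python3 plan.py 0.438 0.307 0.036 -9.3; python3 snap.py 1 wrist
```

```text
t 1.75 pos [0.4379 0.3084 0.1377] psi -9.2 grip 1.001 F [ 0.1 -0.9 -0.3] j [-1.02  0.17  0.36  1.87 -0.06  1.12 -0.8 ]
shift [-0.005  0.001  0.407] turn [0.    0.    0.002] rows needed 2.0
```

View pics/wrist1.png

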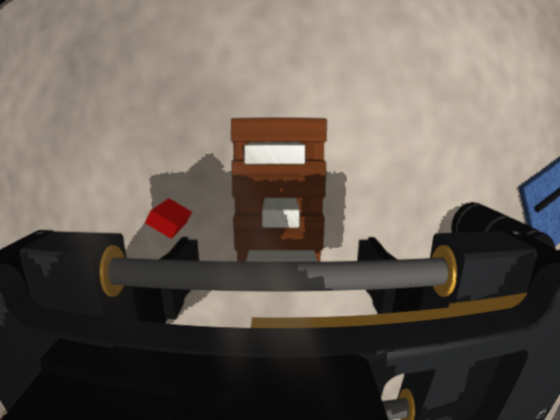

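The wrist image shows three bright plates at (275,153), (282,213) and (280,258). I'll project the expected shim tops to check which plate is which.

```bash
cat >> h.py <<'E'
def fproj(X,R,t,K):
    p=R@np.asarray(X)+t; rr=np.hypot(p[0],p[1]); th=np.arctan2(rr,p[2])
    return np.array([K[2]+K[0]*th*p[0]/rr,K[3]+K[1]*th*p[1]/rr])
def fray(u,v,R,t,K,z):
    a,b=(u-K[2])/K[0],(v-K[3])/K[1]; th=np.hypot(a,b)
    dd=np.array([np.sin(th)*a/th,np.sin(th)*b/th,np.cos(th)])@R; c=-t@R
    return c+dd*(z-c[2])/dd[2]
E
python3 - <<'E'
from h import *
im,d,R,t,K=load("wrist1")
print("cam",(-t@R).round(3))
for n,X in dict(med=(.4405,.3548,.066),small=(.4376,.3069,.066),large=(.431,.2597,.066),tcp=(.4379,.3084,.1377)).items(): print(n,fproj(X,R,t,K).round(0))
for uv in [(275,153),(282,213),(280,258)]: print(uv,fray(*uv,R,t,K,.066).round(4), d[uv[1],uv[0]])
E
```

```text
cam [0.448 0.375 0.3  ]
med [272. 157.]
small [278. 221.]
large [280. 278.]
tcp [279. 255.]
(275, 153) [0.4434 0.3574 0.066 ] 0.22992028
(282, 213) [0.4413 0.3125 0.066 ] 0.24183536
(280, 258) [0.4341 0.2769 0.066 ] 0.2736929
```

Run:
```python
from h import *
im,d,R,t,K=load("wrist1")
v,u=np.mgrid[0:420,0:560]; a=(u-K[2])/K[0]; b=(v-K[3])/K[1]; th=np.hypot(a,b)+1e-9
s=np.tan(th)/th
W=(np.stack([a*s*d,b*s*d,d],-1)-t)@R; W[d<=0]=np.nan
Z=np.nan_to_num(W[...,2],nan=-9)
for n,bx in dict(med=(235,315,135,170),small=(255,308,190,238)).items():
    k=np.zeros(d.shape,bool); k[bx[2]:bx[3],bx[0]:bx[1]]=1; k&=(Z>.062)&(Z<.072)
    P=W[k]; rc=cv2.minAreaRect((P[:,:2]*1000).astype(np.float32)); print(n,k.sum(),np.median(P,0).round(4),np.round(rc[0],1),np.round(rc[1],1),round(rc[2],1))
    vv,uu=np.nonzero(k); Q=np.array([fray(x,y,R,t,K,.066) for x,y in zip(uu,vv)])
    rc=cv2.minAreaRect((Q[:,:2]*1000).astype(np.float32)); print("   ray",np.round(rc[0],1),np.round(rc[1],1),round(rc[2],1))
```

```text
med 1197 [0.443  0.3571 0.0663] [442.6 357.1] [14.  43.5] 80.8
   ray [442.6 357.1] [13.9 43.3] 80.8
small 696 [0.4394 0.3097 0.0662] [439.3 309.2] [14.  27.3] 81.2
   ray [439.4 309.6] [14.  27.2] 80.8
```

Request:
{"api": "play_rows", "payload": {"targets": [{"ax": 0,"ay": 0,"az": 0,"x": 0,"y": 0.003,"z": 0.06,"gripper": -1},{"ax": 0,"ay": 0,"az": 0,"x": 0,"y": 0.003,"z": 0.16,"gripper": -1},{"ax": 0,"ay": 0,"az": 0,"x": 0,"y": 0.003,"z": 0.27,"gripper": -1},{"ax": 0,"ay": 0,"az": 0,"x": 0,"y": 0.003,"z": 0.36,"gripper": -1},{"ax": 0,"ay": 0,"az": 0,"x": 0,"y": 0.003,"z": 0.405,"gripper": -1},{"ax": 0,"ay": 0,"az": 0,"x": 0,"y": 0.003,"z": 0.405,"gripper": -0.5},{"ax": 0,"ay": 0,"az": 0,"x": 0,"y": 0.003,"z": 0.405,"gripper": 0},{"ax": 0,"ay": 0,"az": 0,"x": 0,"y": 0.003,"z": 0.405,"gripper": 0.2}], "newtons": 25}}

```text
time_s: 2.6
ee_pos: [0.4395, 0.3087, 0.0378]
orientation: [[0.16, 0.987, 0.002], [0.987, -0.16, 0.001], [0.001, 0.002, -1.0]]
contact_force: [0.5, 0.2, 0.1]
grip_width: 0.808
```

Request:
{"api": "play_rows", "payload": {"targets": [{"ax": 0,"ay": 0,"az": 0,"x": 0,"y": 0,"z": 0,"gripper": 0.4},{"ax": 0,"ay": 0,"az": 0,"x": 0,"y": 0,"z": 0,"gripper": 0.6},{"ax": 0,"ay": 0,"az": 0,"x": 0,"y": 0,"z": 0,"gripper": 0.8},{"ax": 0,"ay": 0,"az": 0,"x": 0,"y": 0,"z": 0,"gripper": 1},{"ax": 0,"ay": 0,"az": 0,"x": 0,"y": 0,"z": 0,"gripper": 1},{"ax": 0,"ay": 0,"az": 0,"x": 0,"y": 0,"z": 0,"gripper": 1},{"ax": 0,"ay": 0,"az": 0,"x": 0,"y": 0,"z": 0,"gripper": 1},{"ax": 0,"ay": 0,"az": 0,"x": 0,"y": 0,"z": 0,"gripper": 1}], "newtons": 25}}

```text
time_s: 3.4
ee_pos: [0.4395, 0.3088, 0.0378]
orientation: [[0.16, 0.987, 0.002], [0.987, -0.16, 0.001], [0.001, 0.002, -1.0]]
contact_force: [-0.2, -0.1, 0.0]
grip_width: 0.317
```

```bash
python3 plan.py 0.438 0.307 0.16 -9.3
```

```text
t 3.4 pos [0.4395 0.3088 0.0378] psi -9.2 grip 0.317 F [-0.2 -0.1  0. ] j [-0.99  0.29  0.34  1.96 -0.12  0.91 -0.75]
shift [-0.007 -0.004 -0.489] turn [ 0.002 -0.001  0.002] rows needed 2.4
```

Request:
{"api": "play_rows", "payload": {"targets": [{"ax": 0,"ay": 0,"az": 0,"x": 0,"y": 0,"z": -0.02,"gripper": 1},{"ax": 0,"ay": 0,"az": 0,"x": 0,"y": 0,"z": -0.06,"gripper": 1},{"ax": 0,"ay": 0,"az": 0,"x": 0,"y": 0,"z": -0.12,"gripper": 1},{"ax": 0,"ay": 0,"az": 0,"x": 0,"y": 0,"z": -0.2,"gripper": 1},{"ax": 0,"ay": 0,"az": 0,"x": 0,"y": 0,"z": -0.3,"gripper": 1},{"ax": 0,"ay": 0,"az": 0,"x": -0.05,"y": 0,"z": -0.4,"gripper": 1},{"ax": 0,"ay": 0,"az": 0,"x": -0.15,"y": 0,"z": -0.47,"gripper": 1},{"ax": 0,"ay": 0,"az": 0,"x": -0.28,"y": 0,"z": -0.5,"gripper": 1}], "newtons": 30}}

```text
time_s: 4.2
ee_pos: [0.4288, 0.2401, 0.1652]
orientation: [[0.158, 0.987, 0.004], [0.987, -0.158, 0.003], [0.004, 0.004, -1.0]]
contact_force: [0.8, 0.3, -1.5]
grip_width: 0.318
```

```bash
python3 plan.py 0.482 -0.263 0.16 -1.8
```

```text
t 4.2 pos [0.4288 0.2401 0.1652] psi -9.1 grip 0.318 F [ 0.8  0.3 -1.5] j [-0.98  0.04  0.39  1.94 -0.02  1.16 -0.74]
shift [-1.954  0.528  0.015] turn [ 0.004 -0.004 -0.122] rows needed 10.1
```

Request:
{"api": "play_rows", "payload": {"targets": [{"ax": 0,"ay": 0,"az": -0.01,"x": -0.13,"y": 0.04,"z": 0,"gripper": 1},{"ax": 0,"ay": 0,"az": -0.02,"x": -0.26,"y": 0.08,"z": 0,"gripper": 1},{"ax": 0,"ay": 0,"az": -0.03,"x": -0.39,"y": 0.12,"z": 0,"gripper": 1},{"ax": 0,"ay": 0,"az": -0.04,"x": -0.52,"y": 0.16,"z": 0,"gripper": 1},{"ax": 0,"ay": 0,"az": -0.05,"x": -0.65,"y": 0.19,"z": 0,"gripper": 1},{"ax": 0,"ay": 0,"az": -0.06,"x": -0.78,"y": 0.22,"z": 0,"gripper": 1},{"ax": 0,"ay": 0,"az": -0.07,"x": -0.9,"y": 0.25,"z": 0,"gripper": 1},{"ax": 0,"ay": 0,"az": -0.08,"x": -1,"y": 0.28,"z": 0,"gripper": 1}]}}

```text
time_s: 5.0
ee_pos: [0.4582, -0.0198, 0.1653]
orientation: [[0.076, 0.997, 0.005], [0.997, -0.076, 0.004], [0.004, 0.005, -1.0]]
contact_force: [-0.1, 1.5, -1.8]
grip_width: 0.317
```

```bash
python3 plan.py 0.482 -0.263 0.16 -1.8
```

```text
t 5.0 pos [ 0.4582 -0.0198  0.1653] psi -4.3 grip 0.317 F [-0.1  1.5 -1.8] j [-0.73 -0.06  0.66  2.02  0.04  1.17 -0.15]
shift [-0.963  0.169  0.018] turn [ 0.005 -0.004 -0.042] rows needed 4.9
```

Request:
{"api": "play_rows", "payload": {"targets": [{"ax": 0,"ay": 0,"az": -0.01,"x": -0.14,"y": 0.03,"z": 0,"gripper": 1},{"ax": 0,"ay": 0,"az": -0.02,"x": -0.3,"y": 0.06,"z": 0,"gripper": 1},{"ax": 0,"ay": 0,"az": -0.03,"x": -0.46,"y": 0.09,"z": 0,"gripper": 1},{"ax": 0,"ay": 0,"az": -0.04,"x": -0.62,"y": 0.12,"z": 0,"gripper": 1},{"ax": 0,"ay": 0,"az": -0.042,"x": -0.76,"y": 0.14,"z": 0.02,"gripper": 1},{"ax": 0.005,"ay": -0.004,"az": -0.042,"x": -0.88,"y": 0.16,"z": 0.08,"gripper": 1},{"ax": 0.005,"ay": -0.004,"az": -0.042,"x": -0.95,"y": 0.169,"z": 0.16,"gripper": 1},{"ax": 0.005,"ay": -0.004,"az": -0.042,"x": -0.963,"y": 0.169,"z": 0.25,"gripper": 1}]}}

```text
time_s: 5.8
ee_pos: [0.4824, -0.2657, 0.1023]
orientation: [[0.035, 0.999, 0.001], [0.999, -0.035, -0.001], [-0.001, 0.001, -1.0]]
contact_force: [0.3, -0.3, -1.4]
grip_width: 0.32
```

```bash
python3 plan.py 0.482 -0.263 0.025 -1.8
```

```text
t 5.8 pos [ 0.4824 -0.2657  0.1023] psi -2.0 grip 0.32 F [ 0.3 -0.3 -1.4] j [-0.33  0.31  0.89  1.89 -0.28  1.07  0.64]
shift [ 0.011 -0.002  0.309] turn [ 0.001  0.001 -0.003] rows needed 1.5
```

Request:
{"api": "play_rows", "payload": {"targets": [{"ax": 0,"ay": 0,"az": 0,"x": 0.01,"y": 0,"z": 0.08,"gripper": 1},{"ax": 0,"ay": 0,"az": 0,"x": 0.01,"y": 0,"z": 0.16,"gripper": 1},{"ax": 0,"ay": 0,"az": 0,"x": 0.01,"y": 0,"z": 0.22,"gripper": 1},{"ax": 0,"ay": 0,"az": 0,"x": 0.01,"y": 0,"z": 0.26,"gripper": 1},{"ax": 0,"ay": 0,"az": 0,"x": 0.01,"y": 0,"z": 0.285,"gripper": 1},{"ax": 0,"ay": 0,"az": 0,"x": 0.01,"y": 0,"z": 0.298,"gripper": 1},{"ax": 0,"ay": 0,"az": 0,"x": 0.01,"y": 0,"z": 0.308,"gripper": 1},{"ax": 0,"ay": 0,"az": 0,"x": 0.01,"y": 0,"z": 0.308,"gripper": 1}]}}

```text
time_s: 6.6
ee_pos: [0.4828, -0.2633, 0.0255]
orientation: [[0.035, 0.999, 0.001], [0.999, -0.035, -0.001], [-0.001, 0.001, -1.0]]
contact_force: [0.2, 0.4, -1.5]
grip_width: 0.321
```

```bash
python3 plan.py 0.482 -0.263 0.025 -1.8
```

```text
t 6.6 pos [ 0.4828 -0.2633  0.0255] psi -2.0 grip 0.321 F [ 0.2  0.4 -1.5] j [-0.26  0.42  0.82  1.95 -0.39  0.93  0.71]
shift [ 0.001 -0.003  0.002] turn [ 0.001  0.001 -0.003] rows needed 0.0
```

Request:
{"api": "play_rows", "payload": {"targets": [{"ax": 0,"ay": 0,"az": 0,"x": 0,"y": 0,"z": 0.002,"gripper": 1},{"ax": 0,"ay": 0,"az": 0,"x": 0,"y": 0,"z": 0.004,"gripper": 1},{"ax": 0,"ay": 0,"az": 0,"x": 0,"y": 0,"z": 0.006,"gripper": 1},{"ax": 0,"ay": 0,"az": 0,"x": 0,"y": 0,"z": 0.006,"gripper": 1},{"ax": 0,"ay": 0,"az": 0,"x": 0,"y": 0,"z": 0.006,"gripper": 0.3},{"ax": 0,"ay": 0,"az": 0,"x": 0,"y": 0,"z": 0.006,"gripper": 0},{"ax": 0,"ay": 0,"az": 0,"x": 0,"y": 0,"z": 0.006,"gripper": -0.4},{"ax": 0,"ay": 0,"az": 0,"x": 0,"y": 0,"z": 0.006,"gripper": -0.8}]}}

```text
time_s: 7.4
ee_pos: [0.4828, -0.2633, 0.024]
orientation: [[0.035, 0.999, 0.001], [0.999, -0.035, -0.001], [-0.001, 0.001, -1.0]]
contact_force: [-0.0, 0.0, 0.3]
grip_width: 0.533
```

```bash
python3 plan.py 0.431 0.26 0.17 -9.3
```

```text
t 7.4 pos [ 0.4828 -0.2633  0.024 ] psi -2.0 grip 0.533 F [-0.   0.   0.3] j [-0.26  0.43  0.82  1.95 -0.39  0.93  0.72]
shift [ 2.084 -0.279 -0.587] turn [0.001 0.001 0.122] rows needed 10.9
```

Request:
{"api": "play_rows", "payload": {"targets": [{"ax": 0,"ay": 0,"az": 0,"x": 0,"y": 0,"z": -0.02,"gripper": -1},{"ax": 0,"ay": 0,"az": 0,"x": 0,"y": 0,"z": -0.08,"gripper": -1},{"ax": 0,"ay": 0,"az": 0,"x": 0,"y": 0,"z": -0.17,"gripper": -1},{"ax": 0,"ay": 0,"az": 0,"x": 0,"y": 0.02,"z": -0.28,"gripper": -1},{"ax": 0,"ay": 0,"az": 0,"x": 0,"y": 0.1,"z": -0.4,"gripper": -1},{"ax": 0,"ay": 0,"az": -0.01,"x": 0.02,"y": 0.22,"z": -0.5,"gripper": -1},{"ax": 0,"ay": 0,"az": -0.02,"x": 0.05,"y": 0.36,"z": -0.54,"gripper": -1},{"ax": 0,"ay": 0,"az": -0.03,"x": 0.08,"y": 0.48,"z": -0.54,"gripper": -1}]}}

```text
time_s: 8.2
ee_pos: [0.606, -0.2473, 0.1628]
orientation: [[0.002, 1.0, 0.006], [1.0, -0.002, -0.002], [-0.002, 0.006, -1.0]]
contact_force: [0.2, 0.4, -0.1]
grip_width: 0.997
```

```bash
python3 plan.py 0.638 -0.237 0.15 0
```

```text
t 8.2 pos [ 0.606  -0.2473  0.1628] psi -0.1 grip 0.997 F [ 0.2  0.4 -0.1] j [-0.29  0.48  0.84  1.57 -0.37  1.26  0.6 ]
shift [0.041 0.128 0.052] turn [ 0.006  0.002 -0.002] rows needed 0.7
```

Request:
{"api": "play_rows", "payload": {"targets": [{"ax": 0.002,"ay": 0,"az": 0,"x": 0.02,"y": 0.06,"z": 0.01,"gripper": -1},{"ax": 0.006,"ay": 0.002,"az": 0,"x": 0.041,"y": 0.11,"z": 0.02,"gripper": -1},{"ax": 0.006,"ay": 0.002,"az": 0,"x": 0.041,"y": 0.128,"z": 0.05,"gripper": -1},{"ax": 0.006,"ay": 0.002,"az": 0,"x": 0.041,"y": 0.128,"z": 0.05,"gripper": -1},{"ax": 0.006,"ay": 0.002,"az": 0,"x": 0.041,"y": 0.128,"z": 0.05,"gripper": -1},{"ax": 0.006,"ay": 0.002,"az": 0,"x": 0.041,"y": 0.128,"z": 0.05,"gripper": -1},{"ax": 0.006,"ay": 0.002,"az": 0,"x": 0.041,"y": 0.128,"z": 0.05,"gripper": -1},{"ax": 0.006,"ay": 0.002,"az": 0,"x": 0.041,"y": 0.128,"z": 0.05,"gripper": -1}]}}

```text
time_s: 9.0
ee_pos: [0.6378, -0.2374, 0.1508]
orientation: [[0.003, 1.0, -0.0], [1.0, -0.003, -0.0], [-0.0, -0.0, -1.0]]
contact_force: [0.2, -0.8, 0.6]
grip_width: 0.999
```

```bash
python3 snap.py 2 wrist
cat >> h.py <<'E'
def fworld(d,R,t,K):
    v,u=np.mgrid[0:420,0:560]; a=(u-K[2])/K[0]; b=(v-K[3])/K[1]; th=np.hypot(a,b)+1e-9
    s=np.tan(th)/th
    W=(np.stack([a*s*d,b*s*d,d],-1)-t)@R; W[d<=0]=-9; return W
E
python3 - <<'E'
from h import *
im,d,R,t,K=load("wrist2"); W=fworld(d,R,t,K); Z=W[...,2]
near=(np.hypot(W[...,0]-.637,W[...,1]+.237)<.05)
k=near&(Z>.056)&(Z<.068); P=W[k]; print(k.sum())
if k.sum()>5:
    c,rad=cv2.minEnclosingCircle((P[:,:2]*1000).astype(np.float32)); print("knob",c,rad)
k=near&(Z>.034)&(Z<.045); P=W[k]; print(k.sum())
if k.sum()>5:
    c,rad=cv2.minEnclosingCircle((P[:,:2]*1000).astype(np.float32)); print("body",c,rad)
E
python3 plan.py 0.638 -0.237 0.011 0
```

```text
647
knob (639.9486083984375, -238.3702392578125) 11.96302318572998
1470
body (639.7982788085938, -238.37673950195312) 22.98786735534668
t 9.05 pos [ 0.6379 -0.2372  0.1507] psi -0.2 grip 1.003 F [-0.3 -0.5  0.2] j [-0.27  0.54  0.81  1.5  -0.4   1.27  0.58]
shift [0.001 0.001 0.559] turn [-0.     0.    -0.003] rows needed 2.8
```

View pics/wrist2.png

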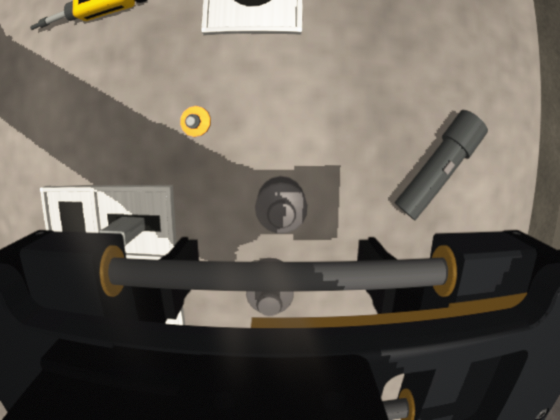

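The weight shows at (281,207) with its twin at (268,290), and the small shim is upright in its bay at (123,228). The measured weight centre is (0.640, -0.238).

Request:
{"api": "play_rows", "payload": {"targets": [{"ax": 0,"ay": 0,"az": 0,"x": -0.005,"y": 0.008,"z": 0.06,"gripper": -1},{"ax": 0,"ay": 0,"az": 0,"x": -0.005,"y": 0.008,"z": 0.16,"gripper": -1},{"ax": 0,"ay": 0,"az": 0,"x": -0.005,"y": 0.008,"z": 0.27,"gripper": -1},{"ax": 0,"ay": 0,"az": 0,"x": -0.005,"y": 0.008,"z": 0.38,"gripper": -1},{"ax": 0,"ay": 0,"az": 0,"x": -0.005,"y": 0.008,"z": 0.47,"gripper": -1},{"ax": 0,"ay": 0,"az": 0,"x": -0.005,"y": 0.008,"z": 0.53,"gripper": -1},{"ax": 0,"ay": 0,"az": 0,"x": -0.005,"y": 0.008,"z": 0.556,"gripper": -1},{"ax": 0,"ay": 0,"az": 0,"x": -0.005,"y": 0.008,"z": 0.556,"gripper": -0.6}]}}

```text
time_s: 9.85
ee_pos: [0.6395, -0.2385, 0.011]
orientation: [[0.003, 1.0, -0.001], [1.0, -0.003, -0.0], [-0.0, -0.001, -1.0]]
contact_force: [0.7, 0.1, 0.8]
grip_width: 0.961
```

Request:
{"api": "play_rows", "payload": {"targets": [{"ax": 0,"ay": 0,"az": 0,"x": 0,"y": 0,"z": 0,"gripper": -0.3},{"ax": 0,"ay": 0,"az": 0,"x": 0,"y": 0,"z": 0,"gripper": 0},{"ax": 0,"ay": 0,"az": 0,"x": 0,"y": 0,"z": 0,"gripper": 0.4},{"ax": 0,"ay": 0,"az": 0,"x": 0,"y": 0,"z": 0,"gripper": 1},{"ax": 0,"ay": 0,"az": 0,"x": 0,"y": 0,"z": 0,"gripper": 1},{"ax": 0,"ay": 0,"az": 0,"x": 0,"y": 0,"z": 0,"gripper": 1},{"ax": 0,"ay": 0,"az": 0,"x": 0,"y": 0,"z": 0,"gripper": 1},{"ax": 0,"ay": 0,"az": 0,"x": 0,"y": 0,"z": 0,"gripper": 1}], "newtons": 40}}

```text
time_s: 10.65
ee_pos: [0.6399, -0.2385, 0.0113]
orientation: [[0.003, 1.0, -0.001], [1.0, -0.003, -0.0], [-0.0, -0.001, -1.0]]
contact_force: [-0.4, 1.4, 3.9]
grip_width: 0.52
```

```bash
python3 plan.py 0.614 -0.02 0.11 -1.8
```

```text
t 10.65 pos [ 0.6399 -0.2385  0.0113] psi -0.2 grip 0.52 F [-0.4  1.4  3.9] j [-0.22  0.68  0.73  1.61 -0.51  1.05  0.65]
shift [ 0.874 -0.106 -0.395] turn [-0.     0.     0.027] rows needed 4.8
```

Request:
{"api": "play_rows", "payload": {"targets": [{"ax": 0,"ay": 0,"az": 0,"x": 0,"y": 0,"z": -0.02,"gripper": 1},{"ax": 0,"ay": 0,"az": 0,"x": 0,"y": 0,"z": -0.07,"gripper": 1},{"ax": 0,"ay": 0,"az": 0,"x": 0,"y": 0,"z": -0.15,"gripper": 1},{"ax": 0,"ay": 0,"az": 0,"x": 0.03,"y": 0,"z": -0.24,"gripper": 1},{"ax": 0,"ay": 0,"az": 0,"x": 0.1,"y": -0.01,"z": -0.31,"gripper": 1},{"ax": 0,"ay": 0,"az": 0,"x": 0.2,"y": -0.02,"z": -0.36,"gripper": 1},{"ax": 0,"ay": 0,"az": 0.01,"x": 0.32,"y": -0.03,"z": -0.39,"gripper": 1},{"ax": 0,"ay": 0,"az": 0.01,"x": 0.45,"y": -0.05,"z": -0.4,"gripper": 1}]}}

```text
time_s: 11.45
ee_pos: [0.6277, -0.1259, 0.1128]
orientation: [[0.015, 1.0, 0.001], [1.0, -0.015, -0.0], [-0.0, 0.001, -1.0]]
contact_force: [0.0, -0.1, -4.3]
grip_width: 0.519
```

```bash
python3 plan.py 0.6145 -0.02 0.05 -1.8
```

```text
t 11.45 pos [ 0.6277 -0.1259  0.1128] psi -0.9 grip 0.519 F [ 0.  -0.1 -4.3] j [-0.48  0.49  0.81  1.65 -0.38  1.16  0.41]
shift [ 0.423 -0.059  0.251] turn [0.001 0.    0.016] rows needed 2.5
```

Request:
{"api": "play_rows", "payload": {"targets": [{"ax": 0,"ay": 0,"az": 0,"x": 0.11,"y": -0.02,"z": 0,"gripper": 1},{"ax": 0,"ay": 0,"az": 0.01,"x": 0.22,"y": -0.03,"z": 0,"gripper": 1},{"ax": 0,"ay": 0,"az": 0.016,"x": 0.32,"y": -0.045,"z": 0.01,"gripper": 1},{"ax": 0,"ay": 0,"az": 0.016,"x": 0.39,"y": -0.055,"z": 0.05,"gripper": 1},{"ax": 0,"ay": 0,"az": 0.016,"x": 0.42,"y": -0.059,"z": 0.12,"gripper": 1},{"ax": 0,"ay": 0,"az": 0.016,"x": 0.423,"y": -0.059,"z": 0.2,"gripper": 1},{"ax": 0,"ay": 0,"az": 0.016,"x": 0.423,"y": -0.059,"z": 0.26,"gripper": 1},{"ax": 0,"ay": 0,"az": 0.016,"x": 0.423,"y": -0.059,"z": 0.3,"gripper": 1}]}}

```text
time_s: 12.25
ee_pos: [0.6137, -0.0206, 0.0363]
orientation: [[0.032, 0.999, -0.001], [0.999, -0.032, -0.001], [-0.001, -0.001, -1.0]]
contact_force: [0.3, 0.1, -5.2]
grip_width: 0.516
```

```bash
python3 plan.py 0.6145 -0.02 0.0143 -1.8
```

```text
t 12.25 pos [ 0.6137 -0.0206  0.0363] psi -1.9 grip 0.516 F [ 0.3  0.1 -5.2] j [-0.63  0.53  0.76  1.78 -0.42  1.01  0.26]
shift [0.002 0.003 0.088] turn [-0.001  0.001 -0.001] rows needed 0.4
```

Request:
{"api": "play_rows", "payload": {"targets": [{"ax": 0,"ay": 0,"az": 0,"x": 0,"y": 0,"z": 0.03,"gripper": 1},{"ax": 0,"ay": 0,"az": 0,"x": 0,"y": 0,"z": 0.055,"gripper": 1},{"ax": 0,"ay": 0,"az": 0,"x": 0,"y": 0,"z": 0.075,"gripper": 1},{"ax": 0,"ay": 0,"az": 0,"x": 0,"y": 0,"z": 0.085,"gripper": 1},{"ax": 0,"ay": 0,"az": 0,"x": 0,"y": 0,"z": 0.09,"gripper": 1},{"ax": 0,"ay": 0,"az": 0,"x": 0,"y": 0,"z": 0.09,"gripper": 1},{"ax": 0,"ay": 0,"az": 0,"x": 0,"y": 0,"z": 0.09,"gripper": 1},{"ax": 0,"ay": 0,"az": 0,"x": 0,"y": 0,"z": 0.09,"gripper": 1}]}}

```text
time_s: 13.05
ee_pos: [0.6139, -0.0207, 0.0143]
orientation: [[0.032, 0.999, -0.001], [0.999, -0.032, -0.001], [-0.001, -0.0, -1.0]]
contact_force: [-2.4, -0.7, 2.3]
grip_width: 0.516
```

```bash
python3 plan.py 0.6145 -0.02 0.0143 -1.8
```

```text
t 13.05 pos [ 0.6139 -0.0207  0.0143] psi -1.9 grip 0.516 F [-2.4 -0.7  2.3] j [-0.61  0.55  0.74  1.79 -0.44  0.97  0.28]
shift [ 0.003  0.002 -0.   ] turn [-0.     0.001 -0.001] rows needed 0.0
```

Contact on the floor (Fz went from -5 to +2). I'll release and lift.

Request:
{"api": "play_rows", "payload": {"targets": [{"ax": 0,"ay": 0,"az": 0,"x": 0,"y": 0,"z": 0,"gripper": -0.1},{"ax": 0,"ay": 0,"az": 0,"x": 0,"y": 0,"z": 0,"gripper": -0.3},{"ax": 0,"ay": 0,"az": 0,"x": 0,"y": 0,"z": 0,"gripper": -0.3},{"ax": 0,"ay": 0,"az": 0,"x": 0,"y": 0,"z": -0.02,"gripper": -0.4},{"ax": 0,"ay": 0,"az": 0,"x": 0,"y": 0,"z": -0.07,"gripper": -0.6},{"ax": 0,"ay": 0,"az": 0,"x": 0,"y": 0,"z": -0.15,"gripper": -0.8},{"ax": 0,"ay": 0,"az": 0,"x": 0,"y": 0,"z": -0.26,"gripper": -1},{"ax": 0,"ay": 0,"az": 0,"x": 0,"y": 0,"z": -0.4,"gripper": -1}]}}

```text
time_s: 13.85
ee_pos: [0.6134, -0.0208, 0.1155]
orientation: [[0.033, 0.999, -0.002], [0.999, -0.033, -0.001], [-0.001, -0.002, -1.0]]
contact_force: [0.7, 0.3, 0.7]
grip_width: 0.957
```

```bash
python3 plan.py 0.4325 0.262 0.16 -9.3
```

```text
t 13.85 pos [ 0.6134 -0.0208  0.1155] psi -1.9 grip 0.957 F [0.7 0.3 0.7] j [-0.68  0.43  0.82  1.72 -0.34  1.14  0.21]
shift [ 1.107 -0.761 -0.178] turn [-0.001  0.001  0.124] rows needed 6.8
```

Request:
{"api": "play_rows", "payload": {"targets": [{"ax": 0,"ay": 0,"az": 0.01,"x": 0.05,"y": -0.03,"z": -0.04,"gripper": -1},{"ax": 0,"ay": 0,"az": 0.03,"x": 0.17,"y": -0.12,"z": -0.08,"gripper": -1},{"ax": 0,"ay": 0,"az": 0.05,"x": 0.31,"y": -0.21,"z": -0.11,"gripper": -1},{"ax": 0,"ay": 0,"az": 0.07,"x": 0.45,"y": -0.31,"z": -0.14,"gripper": -1},{"ax": 0,"ay": 0,"az": 0.09,"x": 0.59,"y": -0.41,"z": -0.16,"gripper": -1},{"ax": 0,"ay": 0,"az": 0.1,"x": 0.73,"y": -0.5,"z": -0.17,"gripper": -1},{"ax": 0,"ay": 0,"az": 0.11,"x": 0.87,"y": -0.6,"z": -0.17,"gripper": -1},{"ax": 0,"ay": 0,"az": 0.12,"x": 0.97,"y": -0.67,"z": -0.17,"gripper": -1}]}}

```text
time_s: 14.65
ee_pos: [0.4526, 0.2296, 0.159]
orientation: [[0.156, 0.988, -0.001], [0.988, -0.156, 0.001], [0.001, -0.001, -1.0]]
contact_force: [0.2, -0.4, -0.1]
grip_width: 1.001
```

```bash
python3 plan.py 0.4325 0.262 0.14 -9.3; python3 snap.py 3 wrist
python3 - <<'E'
from h import *
im,d,R,t,K=load("wrist3"); W=fworld(d,R,t,K); Z=W[...,2]
k=(abs(W[...,0]-.4325)<.045)&(abs(W[...,1]-.262)<.02)&(Z>.06)&(Z<.072); P=W[k]; print(k.sum())
if k.sum()>9:
    rc=cv2.minAreaRect((P[:,:2]*1000).astype(np.float32)); print(rc)
E
```

```text
t 14.65 pos [0.4526 0.2296 0.159 ] psi -9.0 grip 1.001 F [ 0.2 -0.4 -0.1] j [-1.29  0.09  0.79  1.92 -0.07  1.16 -0.63]
shift [ 0.115 -0.099  0.076] turn [-0.001 -0.001  0.005] rows needed 0.9
1304
((432.53558349609375, 261.1326599121094), (14.138420104980469, 59.954010009765625), 80.2397232055664)
```

View pics/wrist3.png

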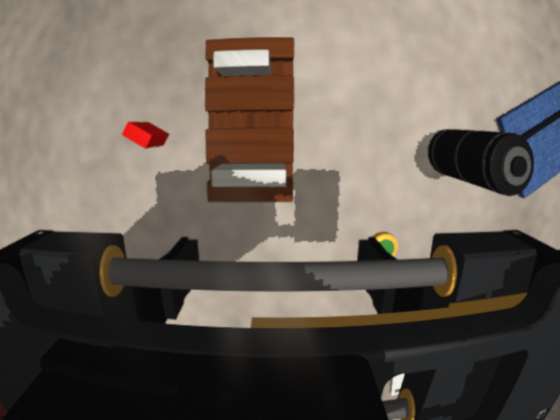

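The large shim is at (250,175), measured at (0.4325, 0.261). The medium is untouched at (242,62) and the middle slot is empty.

Request:
{"api": "play_rows", "payload": {"targets": [{"ax": 0,"ay": 0,"az": 0.003,"x": 0.05,"y": -0.05,"z": 0.02,"gripper": -1},{"ax": 0,"ay": 0,"az": 0.005,"x": 0.11,"y": -0.095,"z": 0.06,"gripper": -1},{"ax": 0,"ay": 0,"az": 0.005,"x": 0.113,"y": -0.099,"z": 0.14,"gripper": -1},{"ax": 0,"ay": 0,"az": 0.005,"x": 0.113,"y": -0.099,"z": 0.24,"gripper": -1},{"ax": 0,"ay": 0,"az": 0.005,"x": 0.113,"y": -0.099,"z": 0.34,"gripper": -1},{"ax": 0,"ay": 0,"az": 0.005,"x": 0.113,"y": -0.099,"z": 0.43,"gripper": -1},{"ax": 0,"ay": 0,"az": 0.005,"x": 0.113,"y": -0.099,"z": 0.485,"gripper": -1},{"ax": 0,"ay": 0,"az": 0.005,"x": 0.113,"y": -0.099,"z": 0.487,"gripper": -1}]}}

```text
time_s: 15.5
ee_pos: [0.4293, 0.2647, 0.0363]
orientation: [[0.158, 0.987, -0.004], [0.987, -0.158, -0.0], [-0.001, -0.004, -1.0]]
contact_force: [-0.0, -0.1, -0.2]
grip_width: 0.996
```

Request:
{"api": "play_rows", "payload": {"targets": [{"ax": 0,"ay": 0,"az": 0,"x": 0,"y": 0,"z": 0,"gripper": -0.6},{"ax": 0,"ay": 0,"az": 0,"x": 0,"y": 0,"z": 0,"gripper": -0.3},{"ax": 0,"ay": 0,"az": 0,"x": 0,"y": 0,"z": 0,"gripper": 0.2},{"ax": 0,"ay": 0,"az": 0,"x": 0,"y": 0,"z": 0,"gripper": 1},{"ax": 0,"ay": 0,"az": 0,"x": 0,"y": 0,"z": 0,"gripper": 1},{"ax": 0,"ay": 0,"az": 0,"x": 0,"y": 0,"z": 0,"gripper": 1},{"ax": 0,"ay": 0,"az": 0,"x": 0,"y": 0,"z": 0,"gripper": 1},{"ax": 0,"ay": 0,"az": 0,"x": 0,"y": 0,"z": 0,"gripper": 1}], "newtons": 35}}

```text
time_s: 16.3
ee_pos: [0.4303, 0.2651, 0.0371]
orientation: [[0.158, 0.987, -0.002], [0.987, -0.158, 0.001], [0.001, -0.002, -1.0]]
contact_force: [1.6, -1.1, 7.0]
grip_width: 0.686
```

```bash
python3 plan.py 0.616 0.071 0.12 -1.8
```

```text
t 16.3 pos [0.4303 0.2651 0.0371] psi -9.1 grip 0.686 F [ 1.6 -1.1  7. ] j [-1.27  0.28  0.72  2.04 -0.23  0.91 -0.59]
shift [-0.649  0.856 -0.334] turn [-0.002 -0.001 -0.122] rows needed 5.6
```

Request:
{"api": "play_rows", "payload": {"targets": [{"ax": 0,"ay": 0,"az": 0,"x": 0,"y": 0,"z": -0.02,"gripper": 1},{"ax": 0,"ay": 0,"az": 0,"x": 0,"y": 0,"z": -0.05,"gripper": 1},{"ax": 0,"ay": 0,"az": 0,"x": 0,"y": 0,"z": -0.09,"gripper": 1},{"ax": 0,"ay": 0,"az": 0,"x": 0,"y": 0,"z": -0.14,"gripper": 1},{"ax": 0,"ay": 0,"az": 0,"x": 0,"y": 0,"z": -0.2,"gripper": 1},{"ax": 0,"ay": 0,"az": 0,"x": 0,"y": 0.01,"z": -0.27,"gripper": 1},{"ax": 0,"ay": 0,"az": 0,"x": -0.02,"y": 0.05,"z": -0.34,"gripper": 1},{"ax": 0,"ay": 0,"az": -0.01,"x": -0.06,"y": 0.12,"z": -0.4,"gripper": 1}]}}

```text
time_s: 17.1
ee_pos: [0.4573, 0.2464, 0.1388]
orientation: [[0.146, 0.989, -0.002], [0.989, -0.146, 0.002], [0.002, -0.002, -1.0]]
contact_force: [0.8, 0.1, -3.5]
grip_width: 0.686
```

```bash
python3 plan.py 0.616 0.071 0.12 -1.8
```

```text
t 17.1 pos [0.4573 0.2464 0.1388] psi -8.4 grip 0.686 F [ 0.8  0.1 -3.5] j [-1.29  0.15  0.78  1.92 -0.12  1.12 -0.6 ]
shift [-0.602  0.73   0.072] turn [-0.002 -0.002 -0.11 ] rows needed 4.7
```

Request:
{"api": "play_rows", "payload": {"targets": [{"ax": 0,"ay": 0,"az": -0.01,"x": -0.06,"y": 0.08,"z": 0,"gripper": 1},{"ax": 0,"ay": 0,"az": -0.03,"x": -0.15,"y": 0.18,"z": 0,"gripper": 1},{"ax": 0,"ay": 0,"az": -0.05,"x": -0.25,"y": 0.3,"z": 0,"gripper": 1},{"ax": 0,"ay": 0,"az": -0.07,"x": -0.35,"y": 0.42,"z": 0,"gripper": 1},{"ax": 0,"ay": 0,"az": -0.09,"x": -0.45,"y": 0.54,"z": 0.01,"gripper": 1},{"ax": 0,"ay": 0,"az": -0.1,"x": -0.53,"y": 0.64,"z": 0.03,"gripper": 1},{"ax": 0,"ay": 0,"az": -0.11,"x": -0.59,"y": 0.71,"z": 0.07,"gripper": 1},{"ax": 0,"ay": 0,"az": -0.11,"x": -0.602,"y": 0.73,"z": 0.12,"gripper": 1}]}}

```text
time_s: 17.9
ee_pos: [0.6175, 0.0678, 0.1089]
orientation: [[0.034, 0.999, -0.0], [0.999, -0.034, 0.001], [0.001, -0.0, -1.0]]
contact_force: [-0.7, -0.0, -3.5]
grip_width: 0.686
```

```bash
python3 plan.py 0.616 0.073 0.0241 -1.8
```

```text
t 17.9 pos [0.6175 0.0678 0.1089] psi -2.0 grip 0.686 F [-0.7 -0.  -3.5] j [-0.8   0.45  0.8   1.7  -0.35  1.14  0.07]
shift [ 0.02  -0.007  0.339] turn [-0.    -0.001 -0.003] rows needed 1.7
```

Request:
{"api": "play_rows", "payload": {"targets": [{"ax": 0,"ay": 0,"az": 0,"x": 0.01,"y": -0.004,"z": 0.08,"gripper": 1},{"ax": 0,"ay": 0,"az": 0,"x": 0.02,"y": -0.007,"z": 0.16,"gripper": 1},{"ax": 0,"ay": 0,"az": 0,"x": 0.02,"y": -0.007,"z": 0.23,"gripper": 1},{"ax": 0,"ay": 0,"az": 0,"x": 0.02,"y": -0.007,"z": 0.28,"gripper": 1},{"ax": 0,"ay": 0,"az": 0,"x": 0.02,"y": -0.007,"z": 0.31,"gripper": 1},{"ax": 0,"ay": 0,"az": 0,"x": 0.02,"y": -0.007,"z": 0.328,"gripper": 1},{"ax": 0,"ay": 0,"az": 0,"x": 0.02,"y": -0.007,"z": 0.338,"gripper": 1},{"ax": 0,"ay": 0,"az": 0,"x": 0.02,"y": -0.007,"z": 0.34,"gripper": 1}]}}

```text
time_s: 18.7
ee_pos: [0.6162, 0.073, 0.0243]
orientation: [[0.034, 0.999, 0.0], [0.999, -0.034, 0.001], [0.001, 0.0, -1.0]]
contact_force: [1.5, -0.4, -3.5]
grip_width: 0.683
```

```bash
python3 plan.py 0.616 0.073 0.0241 -1.8
```

```text
t 18.7 pos [0.6162 0.073  0.0243] psi -2.0 grip 0.683 F [ 1.5 -0.4 -3.5] j [-0.76  0.55  0.74  1.77 -0.44  0.99  0.12]
shift [ 0.    -0.001  0.001] turn [ 0.    -0.001 -0.003] rows needed 0.0
```

Not yet touching, so I'll lower about 1.5 mm more and check.

Request:
{"api": "play_rows", "payload": {"targets": [{"ax": 0,"ay": 0,"az": 0,"x": 0,"y": 0,"z": 0.002,"gripper": 1},{"ax": 0,"ay": 0,"az": 0,"x": 0,"y": 0,"z": 0.003,"gripper": 1},{"ax": 0,"ay": 0,"az": 0,"x": 0,"y": 0,"z": 0.004,"gripper": 1},{"ax": 0,"ay": 0,"az": 0,"x": 0,"y": 0,"z": 0.005,"gripper": 1},{"ax": 0,"ay": 0,"az": 0,"x": 0,"y": 0,"z": 0.006,"gripper": 1},{"ax": 0,"ay": 0,"az": 0,"x": 0,"y": 0,"z": 0.006,"gripper": 1},{"ax": 0,"ay": 0,"az": 0,"x": 0,"y": 0,"z": 0.006,"gripper": 1},{"ax": 0,"ay": 0,"az": 0,"x": 0,"y": 0,"z": 0.006,"gripper": 1}]}}

```text
time_s: 19.5
ee_pos: [0.6165, 0.073, 0.0242]
orientation: [[0.035, 0.999, 0.001], [0.999, -0.035, 0.002], [0.002, 0.001, -1.0]]
contact_force: [-4.7, 1.0, 10.2]
grip_width: 0.686
```

Touching (Fz +10), so I'll release gently and lift.

Request:
{"api": "play_rows", "payload": {"targets": [{"ax": 0,"ay": 0,"az": 0,"x": 0,"y": 0,"z": 0,"gripper": 0},{"ax": 0,"ay": 0,"az": 0,"x": 0,"y": 0,"z": 0,"gripper": -0.5},{"ax": 0,"ay": 0,"az": 0,"x": 0,"y": 0,"z": 0,"gripper": -0.7},{"ax": 0,"ay": 0,"az": 0,"x": 0,"y": 0,"z": -0.01,"gripper": -0.8},{"ax": 0,"ay": 0,"az": 0,"x": 0,"y": 0,"z": -0.05,"gripper": -0.8},{"ax": 0,"ay": 0,"az": 0,"x": 0,"y": 0,"z": -0.13,"gripper": -0.9},{"ax": 0,"ay": 0,"az": 0,"x": 0,"y": 0,"z": -0.25,"gripper": -1},{"ax": 0,"ay": 0,"az": 0,"x": 0,"y": 0,"z": -0.4,"gripper": -1}]}}

```text
time_s: 20.3
ee_pos: [0.6158, 0.0725, 0.125]
orientation: [[0.035, 0.999, -0.001], [0.999, -0.035, 0.001], [0.001, -0.001, -1.0]]
contact_force: [0.6, 0.5, 1.2]
grip_width: 0.987
```

```bash
python3 plan.py 0.638 0.252 0.2 -2
```

```text
t 20.3 pos [0.6158 0.0725 0.125 ] psi -2.0 grip 0.987 F [0.6 0.5 1.2] j [-0.82  0.43  0.81  1.69 -0.34  1.16  0.05]
shift [ 0.721  0.064 -0.299] turn [-0.001 -0.001  0.   ] rows needed 3.9
```

Request:
{"api": "play_rows", "payload": {"targets": [{"ax": 0,"ay": 0,"az": -0.04,"x": 0.02,"y": 0,"z": -0.1,"gripper": -1},{"ax": 0,"ay": 0,"az": -0.12,"x": 0.1,"y": 0.01,"z": -0.2,"gripper": -1},{"ax": 0,"ay": 0,"az": -0.22,"x": 0.22,"y": 0.02,"z": -0.27,"gripper": -1},{"ax": 0,"ay": 0,"az": -0.32,"x": 0.37,"y": 0.03,"z": -0.3,"gripper": -1},{"ax": 0,"ay": 0,"az": -0.42,"x": 0.52,"y": 0.045,"z": -0.3,"gripper": -1},{"ax": 0,"ay": 0,"az": -0.5,"x": 0.64,"y": 0.06,"z": -0.3,"gripper": -1},{"ax": 0,"ay": 0,"az": -0.533,"x": 0.7,"y": 0.064,"z": -0.3,"gripper": -1},{"ax": 0,"ay": 0,"az": -0.533,"x": 0.721,"y": 0.064,"z": -0.3,"gripper": -1}]}}

```text
time_s: 21.1
ee_pos: [0.6379, 0.2533, 0.2003]
orientation: [[-0.501, 0.866, -0.001], [0.866, 0.501, 0.001], [0.001, 0.0, -1.0]]
contact_force: [0.2, -0.4, 0.3]
grip_width: 1.001
```

```bash
python3 snap.py 4 wrist;python3 plan.py 0.639 0.252 0.064 30;  python3 - <<'E'
from h import *
im,d,R,t,K=load("wrist4"); W=fworld(d,R,t,K); Z=W[...,2]
near=(np.hypot(W[...,0]-.638,W[...,1]-.252)<.06)
for a,b in ((.108,.119),(.119,.128)):
    k=near&(Z>a)&(Z<b); P=W[k]; print(k.sum())
    if k.sum()>9:
        print(np.median(Z[k]),cv2.minEnclosingCircle((P[:,:2]*1000).astype(np.float32)), cv2.minAreaRect((P[:,:2]*1000).astype(np.float32)))
E
```

```text
t 21.15 pos [0.6379 0.2527 0.2003] psi 29.9 grip 1.002 F [-0.8 -0.7  0.8] j [-0.91  0.48  0.67  1.42 -0.3   1.34  0.29]
shift [-0.005  0.002  0.545] turn [-0.    -0.001 -0.001] rows needed 2.7
1871
0.11521686922203658 ((639.10107421875, 251.02723693847656), 25.01077651977539) ((639.0687866210938, 251.27818298339844), (49.21819305419922, 49.27311706542969), 57.8210334777832)
1109
0.12065503248926214 ((639.216064453125, 250.75364685058594), 15.183124542236328) ((639.1624145507812, 250.85752868652344), (28.896686553955078, 30.072509765625), 30.53502082824707)
```

View pics/wrist4.png

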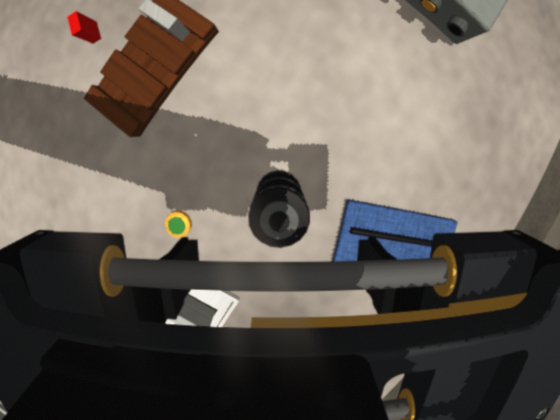

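The sensor top shows at (279,218), measured at (0.639, 0.251). It is centred under the gripper with both fingers clear.

Request:
{"api": "play_rows", "payload": {"targets": [{"ax": 0,"ay": 0,"az": 0,"x": -0.008,"y": 0.001,"z": 0.05,"gripper": -1},{"ax": 0,"ay": 0,"az": 0,"x": -0.008,"y": 0.001,"z": 0.15,"gripper": -1},{"ax": 0,"ay": 0,"az": 0,"x": -0.008,"y": 0.001,"z": 0.26,"gripper": -1},{"ax": 0,"ay": 0,"az": 0,"x": -0.008,"y": 0.001,"z": 0.37,"gripper": -1},{"ax": 0,"ay": 0,"az": 0,"x": -0.008,"y": 0.001,"z": 0.46,"gripper": -1},{"ax": 0,"ay": 0,"az": 0,"x": -0.008,"y": 0.001,"z": 0.52,"gripper": -1},{"ax": 0,"ay": 0,"az": 0,"x": -0.008,"y": 0.001,"z": 0.545,"gripper": -1},{"ax": 0,"ay": 0,"az": 0,"x": -0.008,"y": 0.001,"z": 0.545,"gripper": -0.7}]}}

```text
time_s: 21.95
ee_pos: [0.639, 0.2501, 0.0635]
orientation: [[-0.498, 0.867, -0.001], [0.867, 0.498, 0.0], [0.001, -0.001, -1.0]]
contact_force: [-0.0, 0.5, -0.3]
grip_width: 0.963
```

Request:
{"api": "play_rows", "payload": {"targets": [{"ax": 0,"ay": 0,"az": 0,"x": 0,"y": 0,"z": 0,"gripper": -0.4},{"ax": 0,"ay": 0,"az": 0,"x": 0,"y": 0,"z": 0,"gripper": -0.1},{"ax": 0,"ay": 0,"az": 0,"x": 0,"y": 0,"z": 0,"gripper": 0.4},{"ax": 0,"ay": 0,"az": 0,"x": 0,"y": 0,"z": 0,"gripper": 1},{"ax": 0,"ay": 0,"az": 0,"x": 0,"y": 0,"z": 0,"gripper": 1},{"ax": 0,"ay": 0,"az": 0,"x": 0,"y": 0,"z": 0,"gripper": 1},{"ax": 0,"ay": 0,"az": 0,"x": 0,"y": 0,"z": 0,"gripper": 1},{"ax": 0,"ay": 0,"az": 0,"x": 0,"y": 0,"z": 0,"gripper": 1}], "newtons": 45}}

```text
time_s: 22.75
ee_pos: [0.6394, 0.2504, 0.064]
orientation: [[-0.498, 0.867, -0.0], [0.867, 0.498, 0.001], [0.001, -0.0, -1.0]]
contact_force: [1.0, 0.7, 3.8]
grip_width: 0.565
```

Request:
{"api": "play_rows", "payload": {"targets": [{"ax": 0,"ay": 0,"az": 0,"x": 0,"y": 0,"z": -0.02,"gripper": 1},{"ax": 0,"ay": 0,"az": 0,"x": 0,"y": 0,"z": -0.06,"gripper": 1},{"ax": 0,"ay": 0,"az": 0,"x": 0,"y": 0,"z": -0.12,"gripper": 1},{"ax": 0,"ay": 0,"az": 0,"x": 0,"y": 0,"z": -0.2,"gripper": 1},{"ax": 0,"ay": 0,"az": 0,"x": 0,"y": 0,"z": -0.29,"gripper": 1},{"ax": 0,"ay": 0,"az": 0,"x": 0,"y": 0,"z": -0.38,"gripper": 1},{"ax": 0,"ay": 0,"az": 0,"x": 0,"y": 0,"z": -0.46,"gripper": 1},{"ax": 0,"ay": 0,"az": 0,"x": 0,"y": 0,"z": -0.5,"gripper": 1}]}}

```text
time_s: 23.55
ee_pos: [0.6402, 0.2502, 0.192]
orientation: [[-0.498, 0.867, 0.002], [0.867, 0.498, 0.002], [0.001, 0.003, -1.0]]
contact_force: [0.6, -0.1, -3.3]
grip_width: 0.573
```

```bash
python3 plan.py 0.478 -0.355 0.2 30
```

```text
t 23.55 pos [0.6402 0.2502 0.192 ] psi 29.8 grip 0.573 F [ 0.6 -0.1 -3.3] j [-0.9   0.48  0.67  1.43 -0.3   1.33  0.3 ]
shift [-1.777 -1.767 -0.038] turn [ 0.003 -0.001 -0.003] rows needed 12.5
```

Request:
{"api": "play_rows", "payload": {"targets": [{"ax": 0,"ay": 0,"az": 0,"x": -0.04,"y": -0.04,"z": -0.01,"gripper": 1},{"ax": 0,"ay": 0,"az": 0,"x": -0.12,"y": -0.12,"z": -0.02,"gripper": 1},{"ax": 0,"ay": 0,"az": 0,"x": -0.23,"y": -0.23,"z": -0.03,"gripper": 1},{"ax": 0,"ay": 0,"az": 0,"x": -0.35,"y": -0.35,"z": -0.04,"gripper": 1},{"ax": 0,"ay": 0,"az": 0,"x": -0.47,"y": -0.47,"z": -0.04,"gripper": 1},{"ax": 0,"ay": 0,"az": 0,"x": -0.59,"y": -0.59,"z": -0.04,"gripper": 1},{"ax": 0,"ay": 0,"az": 0,"x": -0.71,"y": -0.71,"z": -0.04,"gripper": 1},{"ax": 0,"ay": 0,"az": 0,"x": -0.83,"y": -0.83,"z": -0.04,"gripper": 1}]}}

```text
time_s: 24.35
ee_pos: [0.5615, -0.0357, 0.2006]
orientation: [[-0.497, 0.868, 0.001], [0.868, 0.497, 0.002], [0.001, 0.002, -1.0]]
contact_force: [0.2, -0.5, -4.4]
grip_width: 0.567
```

```bash
python3 plan.py 0.478 -0.355 0.2 30
```

```text
t 24.35 pos [ 0.5615 -0.0357  0.2006] psi 29.8 grip 0.567 F [ 0.2 -0.5 -4.4] j [-0.71  0.2   0.81  1.75 -0.16  1.26  0.65]
shift [-0.942 -0.924 -0.001] turn [ 0.002 -0.001 -0.003] rows needed 6.6
```

Request:
{"api": "play_rows", "payload": {"targets": [{"ax": 0,"ay": 0,"az": 0,"x": -0.12,"y": -0.12,"z": 0,"gripper": 1},{"ax": 0,"ay": 0,"az": 0,"x": -0.25,"y": -0.25,"z": 0,"gripper": 1},{"ax": 0,"ay": 0,"az": 0,"x": -0.39,"y": -0.38,"z": 0,"gripper": 1},{"ax": 0,"ay": 0,"az": 0,"x": -0.53,"y": -0.52,"z": 0,"gripper": 1},{"ax": 0,"ay": 0,"az": 0,"x": -0.67,"y": -0.66,"z": 0,"gripper": 1},{"ax": 0,"ay": 0,"az": 0,"x": -0.79,"y": -0.77,"z": 0,"gripper": 1},{"ax": 0,"ay": 0,"az": 0,"x": -0.88,"y": -0.86,"z": 0.01,"gripper": 1},{"ax": 0,"ay": 0,"az": 0,"x": -0.93,"y": -0.91,"z": 0.03,"gripper": 1}]}}

```text
time_s: 25.15
ee_pos: [0.4762, -0.3544, 0.1921]
orientation: [[-0.493, 0.87, 0.0], [0.87, 0.493, 0.001], [0.001, 0.001, -1.0]]
contact_force: [-0.6, -0.1, -3.7]
grip_width: 0.569
```

```bash
python3 plan.py 0.478 -0.355 0.067 30
```

```text
t 25.15 pos [ 0.4762 -0.3544  0.1921] psi 29.5 grip 0.569 F [-0.6 -0.1 -3.7] j [-0.19  0.33  0.94  1.68 -0.28  1.27  1.32]
shift [-0.006  0.005  0.5  ] turn [ 0.001 -0.001 -0.008] rows needed 2.5
```

Request:
{"api": "play_rows", "payload": {"targets": [{"ax": 0,"ay": 0,"az": 0,"x": -0.006,"y": 0.005,"z": 0.05,"gripper": 1},{"ax": 0,"ay": 0,"az": 0,"x": -0.006,"y": 0.005,"z": 0.13,"gripper": 1},{"ax": 0,"ay": 0,"az": 0,"x": -0.006,"y": 0.005,"z": 0.22,"gripper": 1},{"ax": 0,"ay": 0,"az": 0,"x": -0.006,"y": 0.005,"z": 0.31,"gripper": 1},{"ax": 0,"ay": 0,"az": 0,"x": -0.006,"y": 0.005,"z": 0.38,"gripper": 1},{"ax": 0,"ay": 0,"az": 0,"x": -0.006,"y": 0.005,"z": 0.43,"gripper": 1},{"ax": 0,"ay": 0,"az": 0,"x": -0.006,"y": 0.005,"z": 0.46,"gripper": 1},{"ax": 0,"ay": 0,"az": 0,"x": -0.006,"y": 0.005,"z": 0.475,"gripper": 1}]}}

```text
time_s: 25.95
ee_pos: [0.4778, -0.3544, 0.0727]
orientation: [[-0.493, 0.87, -0.0], [0.87, 0.493, 0.002], [0.002, 0.0, -1.0]]
contact_force: [0.7, 0.4, -3.7]
grip_width: 0.567
```

```bash
python3 plan.py 0.478 -0.355 0.067 30
```

```text
t 25.95 pos [ 0.4778 -0.3544  0.0727] psi 29.5 grip 0.567 F [ 0.7  0.4 -3.7] j [-0.12  0.46  0.86  1.8  -0.4   1.06  1.41]
shift [-0.002 -0.001  0.023] turn [ 0.    -0.002 -0.008] rows needed 0.1
```

Request:
{"api": "play_rows", "payload": {"targets": [{"ax": 0,"ay": 0,"az": 0,"x": 0,"y": 0,"z": 0.008,"gripper": 1},{"ax": 0,"ay": 0,"az": 0,"x": 0,"y": 0,"z": 0.014,"gripper": 1},{"ax": 0,"ay": 0,"az": 0,"x": 0,"y": 0,"z": 0.018,"gripper": 1},{"ax": 0,"ay": 0,"az": 0,"x": 0,"y": 0,"z": 0.021,"gripper": 1},{"ax": 0,"ay": 0,"az": 0,"x": 0,"y": 0,"z": 0.024,"gripper": 1},{"ax": 0,"ay": 0,"az": 0,"x": 0,"y": 0,"z": 0.026,"gripper": 1},{"ax": 0,"ay": 0,"az": 0,"x": 0,"y": 0,"z": 0.026,"gripper": 1},{"ax": 0,"ay": 0,"az": 0,"x": 0,"y": 0,"z": 0.026,"gripper": 1}]}}

```text
time_s: 26.75
ee_pos: [0.4781, -0.3546, 0.0669]
orientation: [[-0.493, 0.87, 0.0], [0.87, 0.493, 0.002], [0.001, 0.001, -1.0]]
contact_force: [-1.9, 2.5, 5.6]
grip_width: 0.57
```

Contact, so I'll release. The jaws open and then I lift well above the sensor.

Request:
{"api": "play_rows", "payload": {"targets": [{"ax": 0,"ay": 0,"az": 0,"x": 0,"y": 0,"z": 0,"gripper": 0},{"ax": 0,"ay": 0,"az": 0,"x": 0,"y": 0,"z": 0,"gripper": -0.3},{"ax": 0,"ay": 0,"az": 0,"x": 0,"y": 0,"z": 0,"gripper": -0.6},{"ax": 0,"ay": 0,"az": 0,"x": 0,"y": 0,"z": -0.01,"gripper": -0.8},{"ax": 0,"ay": 0,"az": 0,"x": 0,"y": 0,"z": -0.06,"gripper": -1},{"ax": 0,"ay": 0,"az": 0,"x": 0,"y": 0,"z": -0.16,"gripper": -1},{"ax": 0,"ay": 0,"az": 0,"x": 0,"y": 0,"z": -0.3,"gripper": -1},{"ax": 0,"ay": 0,"az": 0,"x": 0,"y": 0,"z": -0.45,"gripper": -1}]}}

```text
time_s: 27.55
ee_pos: [0.4776, -0.355, 0.1813]
orientation: [[-0.492, 0.87, -0.0], [0.87, 0.492, 0.002], [0.002, 0.001, -1.0]]
contact_force: [-0.3, -0.3, 0.1]
grip_width: 0.99
```

```bash
python3 plan.py 0.454 -0.021 0.16 -85
```

```text
t 27.55 pos [ 0.4776 -0.355   0.1813] psi 29.5 grip 0.99 F [-0.3 -0.3  0.1] j [-0.19  0.35  0.94  1.69 -0.29  1.25  1.33]
shift [1.209 0.576 0.087] turn [-1.000e-03 -2.000e-03  1.908e+00] rows needed 13.3
```

Request:
{"api": "play_rows", "payload": {"targets": [{"ax": 0,"ay": 0,"az": -0.06,"x": 0.04,"y": 0.02,"z": -0.02,"gripper": -1},{"ax": 0,"ay": 0,"az": -0.18,"x": 0.14,"y": 0.07,"z": -0.02,"gripper": -1},{"ax": 0,"ay": 0,"az": -0.31,"x": 0.27,"y": 0.13,"z": -0.02,"gripper": -1},{"ax": 0,"ay": 0,"az": -0.44,"x": 0.41,"y": 0.2,"z": 0,"gripper": -1},{"ax": 0,"ay": 0,"az": -0.57,"x": 0.56,"y": 0.27,"z": 0.02,"gripper": -1},{"ax": 0,"ay": 0,"az": -0.7,"x": 0.71,"y": 0.34,"z": 0.04,"gripper": -1},{"ax": 0,"ay": 0,"az": -0.83,"x": 0.86,"y": 0.41,"z": 0.06,"gripper": -1},{"ax": 0,"ay": 0,"az": -0.96,"x": 1,"y": 0.48,"z": 0.08,"gripper": -1}]}}

```text
time_s: 28.35
ee_pos: [0.4585, -0.0764, 0.1621]
orientation: [[-0.999, 0.044, 0.001], [0.044, 0.999, 0.002], [-0.001, 0.002, -1.0]]
contact_force: [0.2, 0.1, -1.0]
grip_width: 1.001
```

```bash
python3 plan.py 0.454 -0.021 0.16 95
```

```text
t 28.35 pos [ 0.4585 -0.0764  0.1621] psi 87.5 grip 1.001 F [ 0.2  0.1 -1. ] j [-0.6  -0.03  0.67  2.01  0.02  1.16  1.59]
shift [0.028 0.221 0.009] turn [ 0.002  0.001 -0.125] rows needed 1.1
```

Request:
{"api": "play_rows", "payload": {"targets": [{"ax": 0,"ay": 0,"az": -0.05,"x": 0.015,"y": 0.1,"z": 0,"gripper": -1},{"ax": 0,"ay": 0,"az": -0.1,"x": 0.025,"y": 0.18,"z": 0,"gripper": -1},{"ax": 0,"ay": 0,"az": -0.125,"x": 0.028,"y": 0.221,"z": 0,"gripper": -1},{"ax": 0,"ay": 0,"az": -0.125,"x": 0.028,"y": 0.221,"z": 0,"gripper": -1},{"ax": 0,"ay": 0,"az": -0.125,"x": 0.028,"y": 0.221,"z": 0,"gripper": -1},{"ax": 0,"ay": 0,"az": -0.125,"x": 0.028,"y": 0.221,"z": 0,"gripper": -1},{"ax": 0,"ay": 0,"az": -0.125,"x": 0.028,"y": 0.221,"z": 0,"gripper": -1},{"ax": 0,"ay": 0,"az": -0.125,"x": 0.028,"y": 0.221,"z": 0,"gripper": -1}]}}

```text
time_s: 29.15
ee_pos: [0.4539, -0.0216, 0.1622]
orientation: [[-0.996, -0.086, 0.001], [-0.086, 0.996, 0.002], [-0.001, 0.002, -1.0]]
contact_force: [0.9, -0.1, -0.5]
grip_width: 1.001
```

```bash
python3 snap.py 5 wrist top; python3 plan.py 0.454 -0.021 0.012 95;  python3 - <<'E'
from h import *
im,d,R,t,K=load("wrist5"); W=fworld(d,R,t,K); Z=W[...,2]
k=(abs(W[...,0]-.455)<.06)&(abs(W[...,1]+.021)<.03)&(Z>.024)&(Z<.036); P=W[k]; print(k.sum(),np.median(Z[k]))
print(cv2.minAreaRect((P[:,:2]*1000).astype(np.float32)))
E
```

```text
t 29.25 pos [ 0.4539 -0.0213  0.1622] psi 94.9 grip 0.998 F [0.1 0.2 0.2] j [-0.66 -0.06  0.6   2.02  0.03  1.16  1.58]
shift [ 0.    -0.     0.601] turn [ 0.002  0.001 -0.001] rows needed 3.0
2534 0.029464362478808875
((459.0915832519531, -22.2259521484375), (91.86467742919922, 29.900880813598633), 4.42302131652832)
```

View pics/wrist5.png

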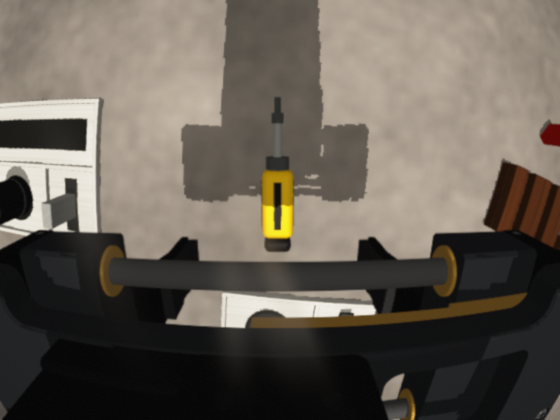

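View pics/top5.png

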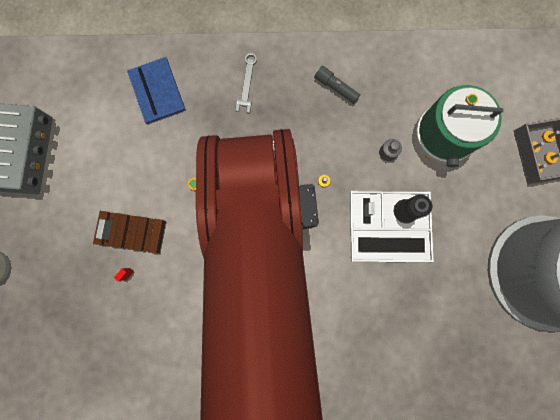

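The driver handle runs from (278,165) to (278,240), aligned with the jaws. The top view shows the sensor and small shim standing in their bays, with the medium shim still in the left slot.

Request:
{"api": "play_rows", "payload": {"targets": [{"ax": 0,"ay": 0,"az": 0,"x": -0.004,"y": -0.004,"z": 0.06,"gripper": -1},{"ax": 0,"ay": 0,"az": 0,"x": -0.004,"y": -0.004,"z": 0.17,"gripper": -0.8},{"ax": 0,"ay": 0,"az": 0,"x": -0.004,"y": -0.004,"z": 0.29,"gripper": -0.6},{"ax": 0,"ay": 0,"az": 0,"x": -0.004,"y": -0.004,"z": 0.41,"gripper": -0.4},{"ax": 0,"ay": 0,"az": 0,"x": -0.004,"y": -0.004,"z": 0.51,"gripper": -0.3},{"ax": 0,"ay": 0,"az": 0,"x": -0.004,"y": -0.004,"z": 0.58,"gripper": -0.3},{"ax": 0,"ay": 0,"az": 0,"x": -0.004,"y": -0.004,"z": 0.616,"gripper": -0.3},{"ax": 0,"ay": 0,"az": 0,"x": -0.004,"y": -0.004,"z": 0.616,"gripper": -0.3}]}}

```text
time_s: 30.05
ee_pos: [0.4545, -0.0221, 0.0075]
orientation: [[-0.996, -0.086, -0.001], [-0.086, 0.996, 0.001], [0.001, 0.001, -1.0]]
contact_force: [0.2, 0.4, 0.6]
grip_width: 0.651
```

Request:
{"api": "play_rows", "payload": {"targets": [{"ax": 0,"ay": 0,"az": 0,"x": 0,"y": 0,"z": 0,"gripper": 0},{"ax": 0,"ay": 0,"az": 0,"x": 0,"y": 0,"z": 0,"gripper": 0.2},{"ax": 0,"ay": 0,"az": 0,"x": 0,"y": 0,"z": 0,"gripper": 0.5},{"ax": 0,"ay": 0,"az": 0,"x": 0,"y": 0,"z": 0,"gripper": 1},{"ax": 0,"ay": 0,"az": 0,"x": 0,"y": 0,"z": 0,"gripper": 1},{"ax": 0,"ay": 0,"az": 0,"x": 0,"y": 0,"z": 0,"gripper": 1},{"ax": 0,"ay": 0,"az": 0,"x": 0,"y": 0,"z": 0,"gripper": 1},{"ax": 0,"ay": 0,"az": 0,"x": 0,"y": 0,"z": 0,"gripper": 1}], "newtons": 35}}

```text
time_s: 30.85
ee_pos: [0.4548, -0.0219, 0.0079]
orientation: [[-0.996, -0.086, -0.0], [-0.086, 0.996, 0.002], [0.0, 0.002, -1.0]]
contact_force: [-1.6, 0.6, 6.3]
grip_width: 0.343
```

Request:
{"api": "play_rows", "payload": {"targets": [{"ax": 0,"ay": 0,"az": 0,"x": 0,"y": 0,"z": -0.02,"gripper": 1},{"ax": 0,"ay": 0,"az": 0,"x": 0,"y": 0,"z": -0.06,"gripper": 1},{"ax": 0,"ay": 0,"az": 0,"x": 0,"y": 0,"z": -0.12,"gripper": 1},{"ax": 0,"ay": 0,"az": 0,"x": 0,"y": 0,"z": -0.2,"gripper": 1},{"ax": 0,"ay": 0,"az": 0,"x": 0,"y": 0,"z": -0.29,"gripper": 1},{"ax": 0,"ay": 0,"az": 0,"x": 0,"y": 0,"z": -0.38,"gripper": 1},{"ax": 0,"ay": 0,"az": 0,"x": 0,"y": 0,"z": -0.46,"gripper": 1},{"ax": 0,"ay": 0,"az": 0,"x": 0,"y": 0,"z": -0.5,"gripper": 1}]}}

```text
time_s: 31.65
ee_pos: [0.4556, -0.0223, 0.1351]
orientation: [[-0.996, -0.086, 0.002], [-0.086, 0.996, 0.003], [-0.002, 0.002, -1.0]]
contact_force: [-0.9, 0.1, -1.7]
grip_width: 0.343
```

```bash
python3 plan.py 0.398 -0.317 0.13 -2; python3 snap.py 6 wrist side
```

```text
t 31.65 pos [ 0.4556 -0.0223  0.1351] psi 94.9 grip 0.343 F [-0.9  0.1 -1.7] j [-0.67 -0.02  0.63  2.06  0.01  1.1   1.61]
shift [ 0.331 -1.155  0.017] turn [ 0.004 -0.     1.615] rows needed 11.3
```

View pics/side6.png

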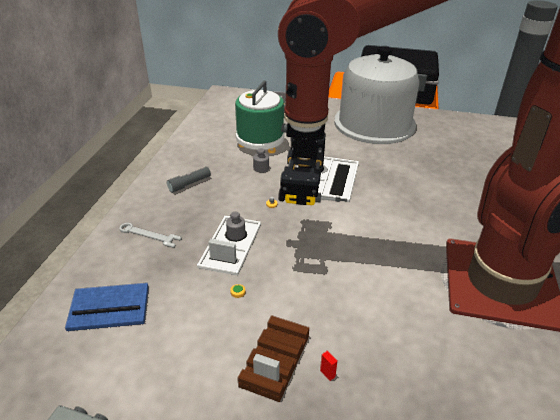

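The driver is held, and the side view shows the weight and large shim upright in the pier tray. There is a problem: with this grasp the driver would go in with its bit towards +y. That puts the gripper body over the sensor, which is taller than the body's underside. I'll set the driver back down, turn the gripper half a turn and regrasp, so the bit goes to -y and the hand stays clear of the sensor.

Request:
{"api": "play_rows", "payload": {"targets": [{"ax": 0,"ay": 0,"az": 0,"x": 0,"y": 0,"z": 0.1,"gripper": 1},{"ax": 0,"ay": 0,"az": 0,"x": 0,"y": 0,"z": 0.22,"gripper": 1},{"ax": 0,"ay": 0,"az": 0,"x": 0,"y": 0,"z": 0.33,"gripper": 1},{"ax": 0,"ay": 0,"az": 0,"x": 0,"y": 0,"z": 0.42,"gripper": 1},{"ax": 0,"ay": 0,"az": 0,"x": 0,"y": 0,"z": 0.47,"gripper": 1},{"ax": 0,"ay": 0,"az": 0,"x": 0,"y": 0,"z": 0.495,"gripper": 1},{"ax": 0,"ay": 0,"az": 0,"x": 0,"y": 0,"z": 0.505,"gripper": 1},{"ax": 0,"ay": 0,"az": 0,"x": 0,"y": 0,"z": 0.507,"gripper": 1}]}}

```text
time_s: 32.55
ee_pos: [0.4563, -0.0218, 0.008]
orientation: [[-0.996, -0.086, 0.002], [-0.086, 0.996, 0.003], [-0.003, 0.003, -1.0]]
contact_force: [0.2, -0.7, -1.9]
grip_width: 0.344
```

Request:
{"api": "play_rows", "payload": {"targets": [{"ax": 0,"ay": 0,"az": 0,"x": 0,"y": 0,"z": 0.003,"gripper": 1},{"ax": 0,"ay": 0,"az": 0,"x": 0,"y": 0,"z": 0.004,"gripper": 1},{"ax": 0,"ay": 0,"az": 0,"x": 0,"y": 0,"z": 0.004,"gripper": 0.2},{"ax": 0,"ay": 0,"az": 0,"x": 0,"y": 0,"z": 0.004,"gripper": -0.2},{"ax": 0,"ay": 0,"az": 0,"x": 0,"y": 0,"z": 0.004,"gripper": -0.5},{"ax": 0,"ay": 0,"az": 0,"x": 0,"y": 0,"z": -0.03,"gripper": -0.7},{"ax": 0,"ay": 0,"az": 0,"x": 0,"y": 0,"z": -0.12,"gripper": -0.7},{"ax": 0,"ay": 0,"az": 0.04,"x": 0,"y": 0,"z": -0.24,"gripper": -0.7}]}}

```text
time_s: 33.35
ee_pos: [0.4552, -0.0224, 0.0684]
orientation: [[-0.999, -0.043, 0.0], [-0.043, 0.999, 0.002], [-0.0, 0.002, -1.0]]
contact_force: [1.4, 0.2, 0.0]
grip_width: 0.77
```

Request:
{"api": "play_rows", "payload": {"targets": [{"ax": 0,"ay": 0,"az": 0.1,"x": 0,"y": 0,"z": -0.05,"gripper": -0.7},{"ax": 0,"ay": 0,"az": 0.22,"x": 0,"y": 0,"z": -0.1,"gripper": -0.7},{"ax": 0,"ay": 0,"az": 0.35,"x": 0,"y": 0,"z": -0.15,"gripper": -0.7},{"ax": 0,"ay": 0,"az": 0.48,"x": 0,"y": 0,"z": -0.2,"gripper": -0.7},{"ax": 0,"ay": 0,"az": 0.61,"x": 0,"y": 0,"z": -0.24,"gripper": -0.7},{"ax": 0,"ay": 0,"az": 0.74,"x": 0,"y": 0,"z": -0.26,"gripper": -0.7},{"ax": 0,"ay": 0,"az": 0.87,"x": 0,"y": 0,"z": -0.26,"gripper": -0.7},{"ax": 0,"ay": 0,"az": 1,"x": 0,"y": 0,"z": -0.26,"gripper": -0.7}]}}

```text
time_s: 34.15
ee_pos: [0.4554, -0.0227, 0.1342]
orientation: [[-0.532, 0.847, 0.001], [0.847, 0.532, 0.002], [0.001, 0.002, -1.0]]
contact_force: [0.9, -0.2, 0.2]
grip_width: 0.846
```

Request:
{"api": "play_rows", "payload": {"targets": [{"ax": 0,"ay": 0,"az": 0.13,"x": 0,"y": 0,"z": 0,"gripper": -0.7},{"ax": 0,"ay": 0,"az": 0.26,"x": 0,"y": 0,"z": 0,"gripper": -0.7},{"ax": 0,"ay": 0,"az": 0.39,"x": 0,"y": 0,"z": 0,"gripper": -0.7},{"ax": 0,"ay": 0,"az": 0.52,"x": 0,"y": 0,"z": 0,"gripper": -0.7},{"ax": 0,"ay": 0,"az": 0.65,"x": 0,"y": 0,"z": 0,"gripper": -0.7},{"ax": 0,"ay": 0,"az": 0.78,"x": 0,"y": 0,"z": 0,"gripper": -0.7},{"ax": 0,"ay": 0,"az": 0.9,"x": 0,"y": 0,"z": 0,"gripper": -0.7},{"ax": 0,"ay": 0,"az": 1,"x": 0,"y": 0,"z": 0,"gripper": -0.7}]}}

```text
time_s: 34.95
ee_pos: [0.4554, -0.0229, 0.1348]
orientation: [[0.472, 0.882, 0.002], [0.882, -0.472, 0.002], [0.003, 0.001, -1.0]]
contact_force: [-0.1, -0.0, -0.1]
grip_width: 0.854
```

```bash
python3 plan.py 0.461 -0.022 0.14 -85.4
```

```text
t 34.95 pos [ 0.4554 -0.0229  0.1348] psi -28.2 grip 0.854 F [-0.1 -0.  -0.1] j [-0.69 -0.02  0.64  2.06  0.01  1.1  -0.54]
shift [ 0.014  0.018 -0.021] turn [-0.001 -0.003  0.954] rows needed 6.7
```

Request:
{"api": "play_rows", "payload": {"targets": [{"ax": 0,"ay": 0,"az": 0.13,"x": 0.003,"y": 0.003,"z": 0,"gripper": -0.7},{"ax": 0,"ay": 0,"az": 0.27,"x": 0.006,"y": 0.006,"z": 0,"gripper": -0.7},{"ax": 0,"ay": 0,"az": 0.41,"x": 0.01,"y": 0.01,"z": 0,"gripper": -0.7},{"ax": 0,"ay": 0,"az": 0.55,"x": 0.014,"y": 0.014,"z": 0,"gripper": -0.7},{"ax": 0,"ay": 0,"az": 0.69,"x": 0.014,"y": 0.018,"z": -0.02,"gripper": -0.7},{"ax": 0,"ay": 0,"az": 0.82,"x": 0.014,"y": 0.018,"z": -0.02,"gripper": -0.7},{"ax": 0,"ay": 0,"az": 0.93,"x": 0.014,"y": 0.018,"z": -0.02,"gripper": -0.7},{"ax": 0,"ay": 0,"az": 0.954,"x": 0.014,"y": 0.018,"z": -0.02,"gripper": -0.7}]}}

```text
time_s: 35.75
ee_pos: [0.4611, -0.0221, 0.1403]
orientation: [[0.997, 0.077, 0.002], [0.077, -0.997, 0.002], [0.002, -0.002, -1.0]]
contact_force: [0.0, 0.1, 0.3]
grip_width: 0.85
```

```bash
python3 snap.py 7 wrist; python3 plan.py 0.461 -0.022 0.008 -85.4;  python3 - <<'E'
from h import *
im,d,R,t,K=load("wrist7"); W=fworld(d,R,t,K); Z=W[...,2]
hsv=cv2.cvtColor(im,cv2.COLOR_RGB2HSV)
k=(abs(W[...,0]-.455)<.07)&(abs(W[...,1]+.021)<.03)&(Z>.024)&(Z<.036); P=W[k]; print(k.sum(),np.median(Z[k]))
print(cv2.minAreaRect((P[:,:2]*1000).astype(np.float32)), P[:,0].max(),P[:,0].min())
E
```

```text
t 35.8 pos [ 0.461  -0.0221  0.1402] psi -85.5 grip 0.851 F [-0.2 -0.6 -0.4] j [-0.68 -0.01  0.63  2.04  0.01  1.11 -1.54]
shift [-0.001  0.001  0.529] turn [-0.002 -0.002 -0.001] rows needed 2.6
2985 0.029536487825510545
((461.444091796875, -21.443218231201172), (93.22286224365234, 29.785751342773438), 3.7766857147216797) 0.5084341672588014 0.41460709411827723
```

View pics/wrist7.png

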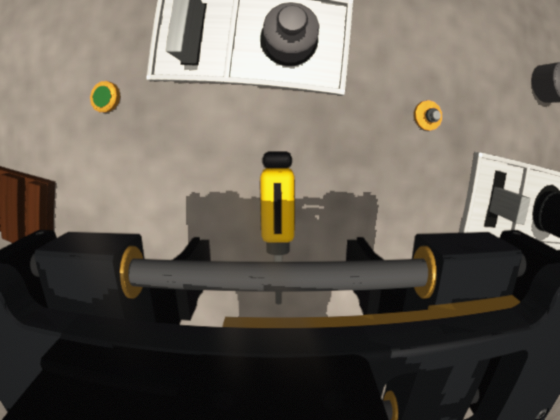

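The driver is intact at (277,205), and its cap end is now at x of about 0.507. I'll grasp slightly towards the cap for more clearance to the sensor.

Request:
{"api": "play_rows", "payload": {"targets": [{"ax": 0,"ay": 0,"az": 0.008,"x": 0.016,"y": -0.002,"z": 0.06,"gripper": -0.6},{"ax": 0,"ay": 0,"az": 0.008,"x": 0.016,"y": -0.002,"z": 0.16,"gripper": -0.5},{"ax": 0,"ay": 0,"az": 0.008,"x": 0.016,"y": -0.002,"z": 0.27,"gripper": -0.4},{"ax": 0,"ay": 0,"az": 0.008,"x": 0.016,"y": -0.002,"z": 0.38,"gripper": -0.3},{"ax": 0,"ay": 0,"az": 0.008,"x": 0.016,"y": -0.002,"z": 0.46,"gripper": -0.3},{"ax": 0,"ay": 0,"az": 0.008,"x": 0.016,"y": -0.002,"z": 0.51,"gripper": -0.3},{"ax": 0,"ay": 0,"az": 0.008,"x": 0.016,"y": -0.002,"z": 0.526,"gripper": -0.3},{"ax": 0,"ay": 0,"az": 0.008,"x": 0.016,"y": -0.002,"z": 0.526,"gripper": -0.2}]}}

```text
time_s: 36.6
ee_pos: [0.4654, -0.021, 0.0089]
orientation: [[0.997, 0.071, 0.002], [0.071, -0.997, 0.002], [0.002, -0.002, -1.0]]
contact_force: [0.3, -0.0, 0.7]
grip_width: 0.627
```

Request:
{"api": "play_rows", "payload": {"targets": [{"ax": 0,"ay": 0,"az": 0,"x": 0,"y": 0,"z": 0,"gripper": 0},{"ax": 0,"ay": 0,"az": 0,"x": 0,"y": 0,"z": 0,"gripper": 0.2},{"ax": 0,"ay": 0,"az": 0,"x": 0,"y": 0,"z": 0,"gripper": 0.5},{"ax": 0,"ay": 0,"az": 0,"x": 0,"y": 0,"z": 0,"gripper": 1},{"ax": 0,"ay": 0,"az": 0,"x": 0,"y": 0,"z": 0,"gripper": 1},{"ax": 0,"ay": 0,"az": 0,"x": 0,"y": 0,"z": 0,"gripper": 1},{"ax": 0,"ay": 0,"az": 0,"x": 0,"y": 0,"z": 0,"gripper": 1},{"ax": 0,"ay": 0,"az": 0,"x": 0,"y": 0,"z": 0,"gripper": 1}], "newtons": 35}}

```text
time_s: 37.4
ee_pos: [0.4657, -0.0209, 0.0093]
orientation: [[0.997, 0.071, 0.003], [0.071, -0.997, 0.002], [0.003, -0.002, -1.0]]
contact_force: [-1.4, 1.8, 5.8]
grip_width: 0.345
```

Request:
{"api": "play_rows", "payload": {"targets": [{"ax": 0,"ay": 0,"az": 0,"x": 0,"y": 0,"z": -0.02,"gripper": 1},{"ax": 0,"ay": 0,"az": 0,"x": 0,"y": 0,"z": -0.06,"gripper": 1},{"ax": 0,"ay": 0,"az": 0,"x": 0,"y": 0,"z": -0.12,"gripper": 1},{"ax": 0,"ay": 0,"az": 0,"x": 0,"y": 0,"z": -0.21,"gripper": 1},{"ax": 0,"ay": 0,"az": 0,"x": 0,"y": 0,"z": -0.32,"gripper": 1},{"ax": 0,"ay": 0,"az": -0.04,"x": 0,"y": 0.05,"z": -0.43,"gripper": 1},{"ax": 0,"ay": 0,"az": -0.12,"x": 0,"y": 0.14,"z": -0.54,"gripper": 1},{"ax": 0,"ay": 0,"az": -0.24,"x": -0.02,"y": 0.26,"z": -0.63,"gripper": 1}]}}

```text
time_s: 38.2
ee_pos: [0.4655, -0.0865, 0.1689]
orientation: [[0.947, 0.323, 0.004], [0.323, -0.947, 0.003], [0.005, -0.001, -1.0]]
contact_force: [1.0, -0.6, -1.5]
grip_width: 0.344
```

```bash
python3 plan.py 0.397 -0.275 0.17 -1.8
python3 - <<'E'
from h import *
im,d,R,t,K=load("top5"); W=world(d,R,t,K); W[d<=0]=-9; Z=W[...,2]
hsv=cv2.cvtColor(im,cv2.COLOR_RGB2HSV)
k=(np.hypot(W[...,0]-.478,W[...,1]+.355)<.05)&(Z>.108)&(Z<.135)
print(k.sum(),cv2.minEnclosingCircle((W[k][:,:2]*1000).astype(np.float32)))
k=(np.hypot(W[...,0]-.482,W[...,1]+.263)<.04)&(Z>.045)&(Z<.065)
print(k.sum(),cv2.minAreaRect((W[k][:,:2]*1000).astype(np.float32)))
E
```

```text
t 38.2 pos [ 0.4655 -0.0865  0.1689] psi -71.2 grip 0.344 F [ 1.  -0.6 -1.5] j [-0.62 -0.02  0.71  1.98  0.01  1.17 -1.15]
shift [-0.503  0.625 -0.008] turn [ 0.002 -0.005 -1.156] rows needed 8.1
445 ((476.0239562988281, -353.8245544433594), 25.360408782958984)
88 ((480.6794128417969, -263.08465576171875), (14.899129867553711, 28.470172882080078), 87.13489532470703)
```

Request:
{"api": "play_rows", "payload": {"targets": [{"ax": 0,"ay": 0,"az": -0.13,"x": -0.04,"y": 0.07,"z": -0.02,"gripper": 1},{"ax": 0,"ay": 0,"az": -0.26,"x": -0.1,"y": 0.15,"z": -0.02,"gripper": 1},{"ax": 0,"ay": 0,"az": -0.39,"x": -0.17,"y": 0.23,"z": -0.02,"gripper": 1},{"ax": 0,"ay": 0,"az": -0.52,"x": -0.25,"y": 0.32,"z": -0.02,"gripper": 1},{"ax": 0,"ay": 0,"az": -0.65,"x": -0.33,"y": 0.42,"z": -0.02,"gripper": 1},{"ax": 0,"ay": 0,"az": -0.78,"x": -0.4,"y": 0.5,"z": -0.01,"gripper": 1},{"ax": 0,"ay": 0,"az": -0.9,"x": -0.45,"y": 0.57,"z": 0,"gripper": 1},{"ax": 0,"ay": 0,"az": -1,"x": -0.48,"y": 0.6,"z": 0,"gripper": 1}]}}

```text
time_s: 39.0
ee_pos: [0.399, -0.2692, 0.1684]
orientation: [[0.192, 0.981, 0.004], [0.981, -0.192, 0.003], [0.004, 0.004, -1.0]]
contact_force: [-0.0, -0.1, -1.9]
grip_width: 0.341
```

```bash
python3 plan.py 0.399 -0.275 0.14 -1.8
```

```text
t 39.0 pos [ 0.399  -0.2692  0.1684] psi -11.1 grip 0.341 F [-0.  -0.1 -1.9] j [-0.46 -0.01  0.97  1.97  0.01  1.17  0.32]
shift [-0.023  0.004  0.114] turn [ 0.004 -0.003 -0.154] rows needed 1.1
```

Request:
{"api": "play_rows", "payload": {"targets": [{"ax": 0.001,"ay": -0.001,"az": -0.06,"x": -0.01,"y": 0,"z": 0,"gripper": 1},{"ax": 0.003,"ay": -0.002,"az": -0.12,"x": -0.02,"y": 0.004,"z": 0.02,"gripper": 1},{"ax": 0.004,"ay": -0.003,"az": -0.154,"x": -0.023,"y": 0.004,"z": 0.06,"gripper": 1},{"ax": 0.004,"ay": -0.003,"az": -0.154,"x": -0.023,"y": 0.004,"z": 0.1,"gripper": 1},{"ax": 0.004,"ay": -0.003,"az": -0.154,"x": -0.023,"y": 0.004,"z": 0.114,"gripper": 1},{"ax": 0.004,"ay": -0.003,"az": -0.154,"x": -0.023,"y": 0.004,"z": 0.114,"gripper": 1},{"ax": 0.004,"ay": -0.003,"az": -0.154,"x": -0.023,"y": 0.004,"z": 0.114,"gripper": 1},{"ax": 0.004,"ay": -0.003,"az": -0.154,"x": -0.023,"y": 0.004,"z": 0.114,"gripper": 1}]}}

```text
time_s: 39.8
ee_pos: [0.3992, -0.275, 0.1403]
orientation: [[0.032, 0.999, 0.0], [0.999, -0.032, 0.0], [0.0, 0.0, -1.0]]
contact_force: [0.6, 0.7, -2.0]
grip_width: 0.341
```

```bash
python3 snap.py 8 wrist top; python3 plan.py 0.399 -0.275 0.0125 -1.8
```

```text
t 39.9 pos [ 0.3992 -0.275   0.1402] psi -1.8 grip 0.339 F [-0.1 -0.1 -1.9] j [-0.44  0.06  0.99  2.   -0.05  1.11  0.55]
shift [-0.    -0.001  0.511] turn [ 0. -0. -0.] rows needed 2.6
```

View pics/wrist8.png

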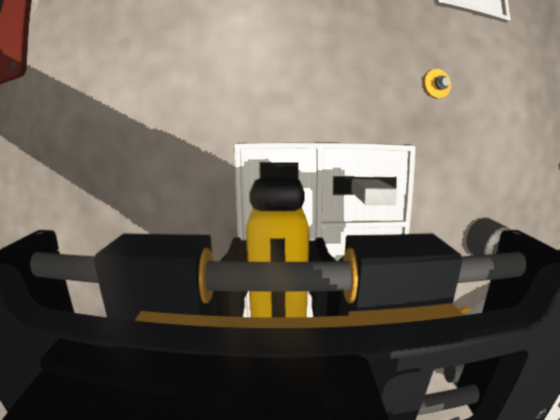

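View pics/top8.png

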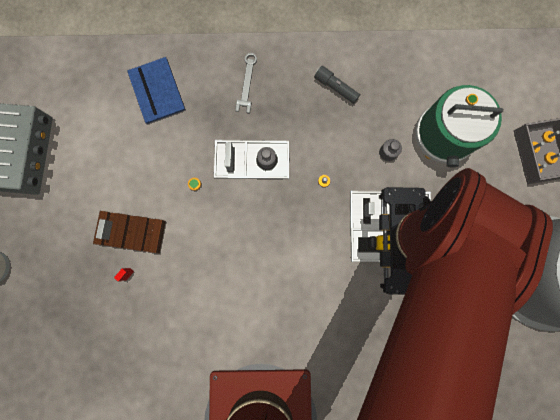

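Run:
```python
from h import *
im,d,R,t,K=load("wrist8"); W=fworld(d,R,t,K); Z=W[...,2]
for n,uv in dict(TL=(236,146),TR=(413,147),divL=(316,165),divR=(321,165),inL=(243,170)).items(): print(n,fray(*uv,R,t,K,.010).round(4))
k=(Z>.10)&(Z<.15)&(abs(W[...,0]-.4)<.03)&(abs(W[...,1]+.23)<.06); P=W[k]
v,u=np.nonzero(k); print(k.sum(), "top z",np.percentile(P[:,2],[10,50,90]).round(3),"ymax",np.percentile(P[:,1],99.5), "rect",cv2.minAreaRect((P[:,:2]*1000).astype(np.float32)))
im,d,R,t,K=load("top8"); W=world(d,R,t,K);
```

```text
TL [ 0.3627 -0.2223  0.01  ]
TR [ 0.5288 -0.2254  0.01  ]
divL [ 0.4344 -0.242   0.01  ]
divR [ 0.439  -0.2421  0.01  ]
inL [ 0.368  -0.2445  0.01  ]
405 top z [0.141 0.145 0.149] ymax -0.23236894152859094 rect ((399.6657409667969, -249.2193603515625), (33.6639289855957, 47.5076789855957), 88.0570297241211)
```

The driver is over the long bay, with its cap at (280,185) about 5 mm inside the end wall. I'll lower it while shifting 3 mm towards -y.

Request:
{"api": "play_rows", "payload": {"targets": [{"ax": 0,"ay": 0,"az": 0,"x": -0.012,"y": 0.002,"z": 0.06,"gripper": 1},{"ax": 0,"ay": 0,"az": 0,"x": -0.012,"y": 0.002,"z": 0.14,"gripper": 1},{"ax": 0,"ay": 0,"az": 0,"x": -0.012,"y": 0.002,"z": 0.23,"gripper": 1},{"ax": 0,"ay": 0,"az": 0,"x": -0.012,"y": 0.002,"z": 0.32,"gripper": 1},{"ax": 0,"ay": 0,"az": 0,"x": -0.012,"y": 0.002,"z": 0.4,"gripper": 1},{"ax": 0,"ay": 0,"az": 0,"x": -0.012,"y": 0.002,"z": 0.45,"gripper": 1},{"ax": 0,"ay": 0,"az": 0,"x": -0.012,"y": 0.002,"z": 0.48,"gripper": 1},{"ax": 0,"ay": 0,"az": 0,"x": -0.012,"y": 0.002,"z": 0.49,"gripper": 1}]}}

```text
time_s: 40.7
ee_pos: [0.3996, -0.278, 0.0175]
orientation: [[0.032, 0.999, -0.0], [0.999, -0.032, 0.0], [0.0, -0.0, -1.0]]
contact_force: [0.2, -0.9, -2.1]
grip_width: 0.343
```

```bash
python3 plan.py 0.399 -0.278 0.012 -1.8
```

```text
t 40.7 pos [ 0.3996 -0.278   0.0175] psi -1.8 grip 0.343 F [ 0.2 -0.9 -2.1] j [-0.28  0.32  0.91  2.1  -0.33  0.87  0.79]
shift [-0.    -0.002  0.022] turn [-0. -0. -0.] rows needed 0.1
```

Request:
{"api": "play_rows", "payload": {"targets": [{"ax": 0,"ay": 0,"az": 0,"x": 0,"y": 0,"z": 0.007,"gripper": 1},{"ax": 0,"ay": 0,"az": 0,"x": 0,"y": 0,"z": 0.013,"gripper": 1},{"ax": 0,"ay": 0,"az": 0,"x": 0,"y": 0,"z": 0.017,"gripper": 1},{"ax": 0,"ay": 0,"az": 0,"x": 0,"y": 0,"z": 0.02,"gripper": 1},{"ax": 0,"ay": 0,"az": 0,"x": 0,"y": 0,"z": 0.022,"gripper": 1},{"ax": 0,"ay": 0,"az": 0,"x": 0,"y": 0,"z": 0.024,"gripper": 1},{"ax": 0,"ay": 0,"az": 0,"x": 0,"y": 0,"z": 0.024,"gripper": 1},{"ax": 0,"ay": 0,"az": 0,"x": 0,"y": 0,"z": 0.024,"gripper": 1}]}}

```text
time_s: 41.5
ee_pos: [0.3998, -0.2781, 0.0123]
orientation: [[0.032, 0.999, 0.0], [0.999, -0.032, 0.001], [0.001, 0.0, -1.0]]
contact_force: [-3.9, 3.8, 13.2]
grip_width: 0.339
```

Contact (Fz +13). I'll open modestly and lift straight up.

Request:
{"api": "play_rows", "payload": {"targets": [{"ax": 0,"ay": 0,"az": 0,"x": 0,"y": 0,"z": 0,"gripper": 0.25},{"ax": 0,"ay": 0,"az": 0,"x": 0,"y": 0,"z": 0,"gripper": 0.15},{"ax": 0,"ay": 0,"az": 0,"x": 0,"y": 0,"z": 0,"gripper": 0.05},{"ax": 0,"ay": 0,"az": 0,"x": 0,"y": 0,"z": -0.01,"gripper": 0},{"ax": 0,"ay": 0,"az": 0,"x": 0,"y": 0,"z": -0.05,"gripper": 0},{"ax": 0,"ay": 0,"az": 0,"x": 0,"y": 0,"z": -0.13,"gripper": 0},{"ax": 0,"ay": 0,"az": 0,"x": 0,"y": 0,"z": -0.25,"gripper": 0},{"ax": 0,"ay": 0,"az": 0,"x": 0,"y": 0,"z": -0.4,"gripper": 0}]}}

```text
time_s: 42.3
ee_pos: [0.3988, -0.2782, 0.1131]
orientation: [[0.033, 0.999, -0.002], [0.999, -0.033, 0.001], [0.001, -0.002, -1.0]]
contact_force: [1.2, 0.2, 1.0]
grip_width: 0.5
```

Request:
{"api": "play_rows", "payload": {"targets": [{"ax": 0,"ay": 0,"az": 0,"x": 0,"y": 0,"z": -0.1,"gripper": 0},{"ax": 0,"ay": 0,"az": 0,"x": 0,"y": 0,"z": -0.24,"gripper": 0},{"ax": 0,"ay": 0,"az": 0,"x": 0.05,"y": 0,"z": -0.36,"gripper": 0},{"ax": 0,"ay": 0,"az": 0,"x": 0.16,"y": 0,"z": -0.42,"gripper": 0},{"ax": 0,"ay": 0,"az": 0,"x": 0.3,"y": 0.05,"z": -0.44,"gripper": 0},{"ax": 0,"ay": 0,"az": 0,"x": 0.45,"y": 0.12,"z": -0.44,"gripper": 0},{"ax": 0,"ay": 0,"az": 0,"x": 0.6,"y": 0.2,"z": -0.44,"gripper": 0},{"ax": 0,"ay": 0,"az": 0,"x": 0.75,"y": 0.25,"z": -0.44,"gripper": 0}]}}

```text
time_s: 43.1
ee_pos: [0.4685, -0.0916, 0.224]
orientation: [[0.033, 0.999, -0.0], [0.999, -0.033, 0.001], [0.001, -0.0, -1.0]]
contact_force: [0.4, -0.6, 0.2]
grip_width: 0.503
```

Request:
{"api": "play_rows", "payload": {"targets": [{"ax": 0,"ay": 0,"az": 0,"x": 0.15,"y": 0,"z": 0,"gripper": 0},{"ax": 0,"ay": 0,"az": 0,"x": 0.3,"y": 0,"z": 0,"gripper": 0},{"ax": 0,"ay": 0,"az": 0,"x": 0.45,"y": 0,"z": 0,"gripper": 0},{"ax": 0,"ay": 0,"az": 0,"x": 0.6,"y": 0,"z": 0,"gripper": 0},{"ax": 0,"ay": 0,"az": 0,"x": 0.75,"y": 0,"z": 0,"gripper": 0},{"ax": 0,"ay": 0,"az": 0,"x": 0.88,"y": 0,"z": 0,"gripper": 0},{"ax": 0,"ay": 0,"az": 0,"x": 0.96,"y": 0,"z": 0,"gripper": 0},{"ax": 0,"ay": 0,"az": 0,"x": 1,"y": 0,"z": 0,"gripper": 0}]}}

```text
time_s: 43.9
ee_pos: [0.4768, 0.1595, 0.2245]
orientation: [[0.032, 0.999, -0.0], [0.999, -0.032, 0.0], [0.0, -0.0, -1.0]]
contact_force: [0.7, -0.5, -0.3]
grip_width: 0.5
```

```bash
python3 snap.py 9 top side
```

```text
(no output)
```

View pics/top9.png

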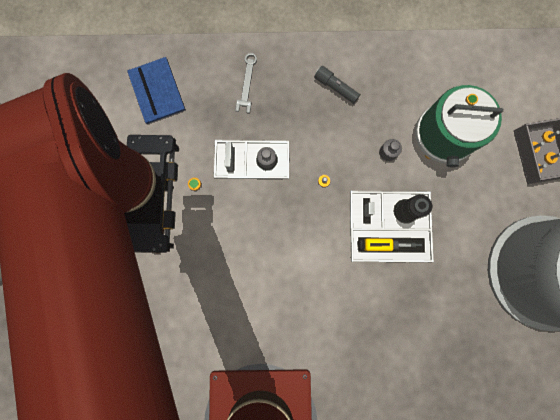

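View pics/side9.png

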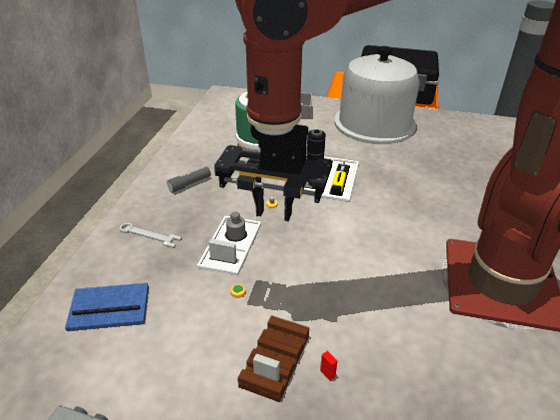

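All five are in their bays: driver (391,244), sensor (412,207), small shim (369,207), weight (267,157) and large shim (229,156). The medium shim is still in the stand in the side view. I'll check the numbers before handing in.

```bash
python3 - <<'E'
from h import *
im,d,R,t,K=load("top9"); W=world(d,R,t,K); W[d<=0]=-9; Z=W[...,2]
def loc(o,yaw,p):
    a=np.radians(yaw);c,s=np.cos(a),np.sin(a); q=np.array(p)-o; return np.round([c*q[0]+s*q[1],-s*q[0]+c*q[1]],1)
B=(442,-319.8); P=(613.8,17.4)
for n,c,rad,lo,hi,o in [("sensor",(.476,-.354),.05,.106,.135,B),("small",(.481,-.263),.04,.045,.065,B),("driver handle",(.398,-.28),.08,.026,.045,B),("weight knob",(.613,-.02),.03,.058,.075,P),("large",(.615,.07),.045,.045,.062,P)]:
    k=(np.hypot(W[...,0]-c[0],W[...,1]-c[1])<rad)&(Z>lo)&(Z<hi)
    rc=cv2.minAreaRect((W[k][:,:2]*1000).astype(np.float32)); print(n,k.sum(),"ztop",np.median(Z[k]).round(4),"local",loc(o,-1.8,rc[0]),np.round(rc[1],1),round(rc[2],1))
a,da,*_=load("top0"); 
m=np.abs(im.astype(int)-a.astype(int)).sum(2)
print("seis region diff",m[80:175,415:505].mean())
s0,_,*_=load("side0"); s9,*_=load("side9")
print("medium region side diff",np.abs(s0.astype(int)-s9.astype(int)).sum(2)[350:385,245:285].mean())
E
python3 plan.py 0.47 0.16 0.22 -2
```

```text
sensor 449 ztop 0.1197 local [ 34.2 -32.5] [48.5 47.5] 90.0
small 88 ztop 0.0536 local [36.9 57.9] [14.7 28.2] 89.3
driver handle 461 ztop 0.0327 local [-24.5  31.3] [93.1 88.2] 74.0
weight knob 78 ztop 0.0658 local [ -1.3 -37.7] [21.2 22.4] 89.5
large 163 ztop 0.0535 local [-1.4 52.3] [14.6 59.7] 88.4
seis region diff 66.18900584795321
medium region side diff 40.644285714285715
t 44.0 pos [0.4769 0.1584 0.2243] psi -1.9 grip 0.496 F [-0.2  0.1  0.2] j [-0.89  0.02  0.49  1.83 -0.01  1.29 -0.43]
shift [ 0.005 -0.028  0.017] turn [-0.    -0.     0.002] rows needed 0.2
```

The heights match each object's own height plus the 3 mm floor, so nothing is tilted or propped up. The image-difference numbers mean little without a noise baseline, so I'll compare against an unchanged region and measure the shifts directly.

Run:
```python
from h import *
def g(n): return cv2.cvtColor(load(n)[0],cv2.COLOR_RGB2GRAY).astype(np.float32)
a,b=g("top0"),g("top9")
for n,(u0,u1,v0,v1) in dict(book=(120,190,55,125),wrench=(230,262,48,115),seis=(412,512,80,176)).items():
    print(n,np.abs(a-b)[v0:v1,u0:u1].mean().round(1),cv2.phaseCorrelate(a[v0:v1,u0:u1].copy(),b[v0:v1,u0:u1].copy()))
def seis(n):
    im,d,R,t,K=load(n); W=world(d,R,t,K); W[d<=0]=-9; k=np.zeros(d.shape,bool);k[80:176,412:512]=1
    k&=(W[...,2]>.1)&(W[...,2]<.22); return k.sum(),W[k].mean(0).round(4)
print(seis("top0"),seis("top8"),seis("top9"))
a,b=g("side0"),g("side9"); c=(slice(345,390),slice(240,290)); print("medium side shift",cv2.phaseCorrelate(a[c].copy(),b[c].copy()))
im,d,R,t,K=load("top8"); W=world(d,R,t,K); W[d<=0]=-9; k=np.zeros(d.shape,bool);k[215:250,94:112]=1;k&=(W[...,2]>.058)
print("medium top8",cv2.minAreaRect((W[k][:,:2]*1000).astype(np.float32)),"start (440.5,354.8)")
```

```text
book 19.7 ((0.02591890951981668, -0.1055681838369864), 0.9638210424670467)
wrench 24.5 ((-0.05412887680620315, -0.0411818018256227), 0.9994900814361043)
seis 22.7 ((-0.01977123687433391, 0.00036380240288735877), 0.9788258828719457)
(np.int64(3926), array([ 0.6555, -0.4471,  0.1497])) (np.int64(3929), array([ 0.6555, -0.4471,  0.1497])) (np.int64(3923), array([ 0.6555, -0.4472,  0.1496]))
medium side shift ((-0.0929140638202206, 0.5790099423689483), 0.9538063503901164)
medium top8 ((440.8596496582031, 356.1120300292969), (15.6115083694458, 43.70737075805664), 81.7874755859375) start (440.5,354.8)
```

```bash
python3 -c "
from workcell import job,r
print(max(abs(v) for v in r.sense()['qd'])); print(job.finish_job()); print(r.sense()['time_s'])"
```

```text
0.029170109186861436
the job is handed in; nothing more can be done
None
the job is handed in; nothing more can be done
```

Both kits are made up and the job is handed in at about 44 s of the 131 s allowed. The hand-in gives no verdict, so the results below are my own last checks.

- **Three-bay tray:** the sensor stands in the wide bay, the small shim in the narrower bay, and the driver lies in the long bay with its bit towards -y. I set the driver back down once and regrasped it half a turn round, because the first grasp would have put the gripper body into the sensor.
- **Two-bay tray:** the left of the two look-alike weights stands in the wide bay and the large shim in the narrower bay.
- **Last checks:**
  - **Placing:** the sensor, both shims and the weight measured within about 6 mm of their bay centres. All five top heights agreed with the object's own height on the 3 mm floor to within about 2 mm, so all five are seated.
  - **Medium shim:** it showed a shift of about 1 mm, which is within measurement noise.
  - **Seismometer:** it measured in the same place to about 0.1 mm.
- **Disagreements:**
  - **Top and wrist cameras:** they differed by about 2 mm, in line with the stated calibration.
  - **Driver rectangle fit:** the last fit also caught other pixels, so its in-plane position and angle rest on the picture, the pose at release and the height check.
  - **Image difference:** a raw before-and-after comparison looked large for the seismometer, but untouched objects showed the same. It was a brightness change, not movement.

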